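# Unlock the dark-storage drawer

## Robot

A 6-joint arm with a two-finger parallel gripper is mounted at the origin on the work surface. World frame = base frame: x ahead of the robot, y to its left, z up, the work surface at z = 0. Lengths are in m, angles in rad, forces in N, time in s.
With the tool pointing down it reaches from about 0.4 to 0.825 m from the base axis. Payload 7 kg.
Tool frame: the origin (TCP) lies on the centre line of the jaws, within the pads' length; the fingertips stand 22 mm ahead of it and the grasp point (between the pads) lies 3 mm ahead of it (robot.nose_length is the distance from the TCP to the fingertips, in m); z points along the fingers, y is the direction in which the jaws open and shut (so a half turn about z gives the same grasp; the last joint's range is limited). The gripper opens to 85 mm and grips with 20 to 120 N. Pads are 22 mm wide; open, the fingers measure 114 mm over their backs; the gripper's body (76 mm by 85 mm) begins 54 mm behind the grasp point. The pads swing forward as they close: fully open they stand 13 mm farther back than shut.
Start: joints at [-1.041, 0.359, 0.012, 0, -1.224, -0.288], TCP at [0.162, -0.655, 0.253] pointing down, gripper open.
Joint ranges: [-3.07, 3.07], [-1.43, 2.12], [-1.02, 1.25], [-3.03, 1.67], [-3.05, -0], [-3.03, 3.03]. Speed limits (rad/s): [2.39, 2.39, 3.01, 3.14, 3.14, 3.14].

## Interface

Orientations are given as a rotation vector (axis times angle).
In Python, from plant import get_obs, cams, job, robot gives the robot as it stands.
- The arm moves only by the shell command python3 -m crank 'ROWS' [OPENING] [FORCE]. ROWS is JSON, a list of rows, each a list of 6 numbers: the shift along the tool's x, y, z in cm, then the turn, a rotation vector about the tool's x, y, z in rad. In form: [[x, y, z, rx, ry, rz], ...]. A call has 1 to 20 rows; each row shifts and turns the commanded pose from where the row before left it, along the tool's axes as they then stand; what a row does not reach is not made up. A row lasts 1/12 s, in which the tool goes at most 41.7 mm and 7.16 degrees, less where a joint would pass 70% of its speed; a pose out of reach is approached as far as the arm can. A call is refused whole if a number of a shift passes 4.17 or a number of a turn 0.125, either way. A call with a gripper value outside its range is refused whole. OPENING is the finger opening in cm, from 0 to 8.54, set as the call begins (- or left out, the last holds). The fingers move at their own pace and stop on an object; FORCE is the grip in N (left out, the last holds). Time passes only in rows, so rows that do not move let the fingers close. It gives the time, the measured TCP pose, the force and the opening at its end, in the units of the state.
- get_obs(): the state, without advancing time (a new reading comes with each control period).
- cams.camera(name): name is "side" or "top"; returns a dict with "img" (384x512x3 uint8, red, green, blue), "fx", "fy", "cx", "cy" (pixels), "D" ([k1, k2, p1, p2, k3] as OpenCV has them; the pictures are not rectified), "rvec" (rotation vector, rad) and "tvec" (3), from world to camera coordinates, as OpenCV has them. Camera axes: x right, y down, z forward; pixel columns grow to the right and rows downward; lengths in m; the calibration is good to about 2 mm. A picture is of the moment at which its call begins. There is no depth.
- job.close_job(): hands the job in, once; it reports no verdict.
The state is a dict: "time": time; "qpos": joint angles; "qd": joint speeds; "joint_efforts": joint torques, N m; "eef_pos": TCP position; "ee_rot": TCP orientation; "force": force on the tool from outside, world axes, zero at the start; "moment": the same for the moment, N m; "width": finger opening in m.
Only numpy, scipy, OpenCV 4.12 (cv2) and the standard library are available. Lean on these libraries where they do the work, as an engineer would, in place of code of your own. Each camera call takes 0.05 s, during which the arm holds its last target.

## Task

Unlock the light-proof sample drawer: take the steel key out of its stand, put it into the lock on top of the grey cabinet and push it fully home, then turn it clockwise until the bolt lets go and the drawer springs open. Feel for the keyhole gently rather than forcing the key, leave the key standing in the lock, and leave the jar and the torch where they are.

Things in the scene. Friction and masses are not known exactly. Their poses are not given: they have to be found in the camera images.
- key_grip (a point): Centre of the bow (flat steel head) of the key, which stands upright in its stand, bow up, 70 g. The bow is 34 mm along the key's x, 10 mm thick along y, 28 mm tall; grip it across the thickness. Under the bow a round shank, 8 mm diameter, goes down 46 mm to the tip: the tip is 60 mm below this point. x, y, z are the key's axes, z up.
- key_tip (a point): Tip of the same key, the lowest point of the shank on its axis (key's axes). The last 4 mm taper from 8 mm diameter to a 4.4 mm flat. In the stand the tip is 4 mm above the table; lift it straight up 30 mm or more to clear the stand.
- key_bit (a point): Outer end of the key's one bit, a flat wing on the shank towards the key's -x, half-way up the bit. The bit reaches 18 mm from the key's axis, is 4 mm thick and spans 10 to 17 mm above the tip.
- stand: Black block 52 x 52 x 32 mm, fixed, in which the key stands with about 0.7 mm play each side; origin under its centre, on the table. The key's bit points to the block's -x.
- lock_mouth (a point): Centre of the keyhole, level with the top of the round metal keyhole plate (45 mm seen width) in the cabinet's top, 100 mm above the table; a bezel ring, outer radius 35 mm, stands 2 mm higher. Axes as the cabinet's. The keyhole: a 9.6 mm square hole for the shank and a slot for the bit, 5.2 mm wide, reaching 20 mm from the axis, roughly towards -x.
- lock_plate (a point): Underside of the 5 mm keyhole plate, on the lock axis; cabinet's axes. The plate has worked round: its slot points up to 0.6 rad either side of the cabinet's -x, which is not reported: feel (or look) for it. The plate does not turn with the key. Off the slot the bit rests on the plate, tip 10 mm below the keyhole's top; in line within about 0.04 rad the key drops through.
- lock_floor (a point): Floor of the lock, 24 mm below the keyhole's top, on its axis; cabinet's axes. Fully home, the key's tip meets it; only then is the bit below the plate and free to turn. More than 50 N between key and lock counts as forcing it.
- cabinet: Grey steel drawer cabinet, fixed, 240 (x) x 280 (y) x 100 mm high; origin under its centre, on the table; lock axis at x = -70 mm, y = 0 of it. The drawer opens towards its -x.
- drawer (a joint): How far the drawer is out, m: 0 bolted; it springs to its stop at 0.045 when the bolt is drawn. No handle. Turned clockwise from above, the key's bit meets a cam (about 0.2 N m) that draws the bolt; it lets go when the bit points about 1.05 (0.95 to 1.15) rad clockwise of the cabinet's -x; hard stop at about 1.25 rad.
- jar: Amber glass jar with black lid, 48 mm wide, 70 mm tall, loose, near the key stand.
- torch: Black torch lying on the table, 110 mm long, 34 mm thick, loose.

How it is judged:
On the way, in this order (a step that is already met when the one before it is completed fails the run):
1. the key is fully home in the lock with the drawer still shut (z of key_tip in the frame of lock_mouth below -0.0215 m and horizontal distance between key_tip and lock_mouth below 0.005 m and value of joint drawer below 0.006 m), for 0.1 s.
2. the key, home in the lock, has been turned and the drawer has sprung open (value of joint drawer above 0.035 m and z of key_tip in the frame of lock_mouth below -0.017 m and horizontal distance between key_tip and lock_mouth below 0.006 m), for 0.1 s.
At the end, for the whole second after the job is handed in: The drawer is at least 35 mm out; the key is left in the lock, its tip at least 17 mm below the keyhole's top and within 6 mm of its axis, upright within 0.25 rad and at rest (all of step 2 and angle between key_tip's own z axis and vertical below 0.25 rad and linear speed of key below 0.02 m/s); the robot touches nothing.
It fails at once if the key is forced: more than 50 N between key and lock or cabinet (contact force between key and cabinet above 50 N).
It fails at once if the jar is moved by more than 30 mm (distance of jar from where it was at the start of the episode above 0.03 m).
It fails at once if the torch is moved by more than 30 mm (distance of torch from where it was at the start of the episode above 0.03 m).
It also fails if it takes over 72 s, if anything falls off the work surface, if the arm or the gripper's body presses on something with over 40 N, if the wrist force passes 120 N, or if a joint passes its speed limit or range.

## Working session

There is one attempt and no reset: what is moved stays moved. The work goes in short steps, Python scripts to look and compute and a shell command to move; the robot and the scene stay as the last step left them, time stands still between calls to the robot, and variables do not carry over. Pictures are saved under pics/ and viewed, and the job is handed in when it is done.

```bash
ls; mkdir -p pics
python3 - <<'E'
from plant import get_obs,cams,job,robot
import cv2
print(get_obs())
print([a for a in dir(robot) if a[0]!='_'])
for n in("side","top"):
    c=cams.camera(n); cv2.imwrite(f"pics/{n}0.png",c["img"][:,:,::-1]); print(n,{k:v for k,v in c.items() if k!="img"})
E
```

```text
pics
{'time': 0.0, 'qpos': array([-1.04087106e+00,  3.59418998e-01,  1.10729422e-02, -3.78119963e-04,
       -1.22410423e+00, -2.88073227e-01]), 'qd': array([ 3.99270091e-04,  7.07263478e-04,  9.16974034e-05, -1.02005464e-04,
        1.69674397e-04, -1.36750454e-04]), 'joint_efforts': array([-3.81241873e-03, -5.83327425e+01,  2.93423170e+01,  6.93698198e+00,
       -5.95929479e-03, -5.26097438e-05]), 'eef_pos': array([ 0.16152653, -0.65493133,  0.25234398]), 'ee_rot': array([ 3.78734180e-01, -3.11834489e+00, -2.60555211e-03]), 'force': array([ 0.66218147, -0.12978394, -0.23801352]), 'moment': array([-0.04917903,  0.02171966,  0.01109545]), 'width': 0.08539004043919557}
['Unreachable', 'nose_length']
side {'fx': 382.6311238085139, 'fy': 382.6311238085139, 'cx': 252.3726934838456, 'cy': 188.2820484065091, 'D': array([-0.13245575,  0.        ,  0.        ,  0.        ,  0.        ]), 'rvec': array([ 0.42001643, -2.6233041 ,  1.33764843]), 'tvec': array([0.41893687, 0.16265654, 0.90993251])}
top {'fx': 350.3701514080623, 'fy': 350.3701514080623, 'cx': 258.7862670580481, 'cy': 186.22030811757867, 'D': array([-0.0474964,  0.       ,  0.       ,  0.       ,  0.       ]), 'rvec': array([ 2.19032636, -2.13829094,  0.06803584]), 'tvec': array([0.01260565, 0.45893426, 0.82626383])}
```

View pics/side0.png

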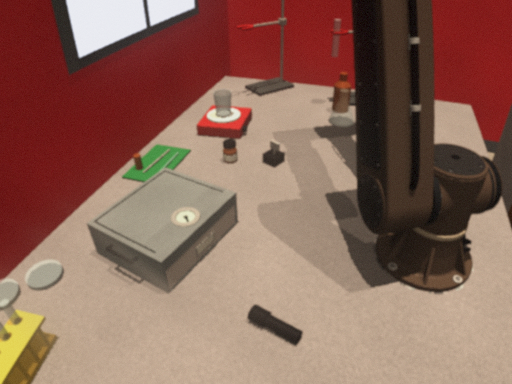

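View pics/top0.png

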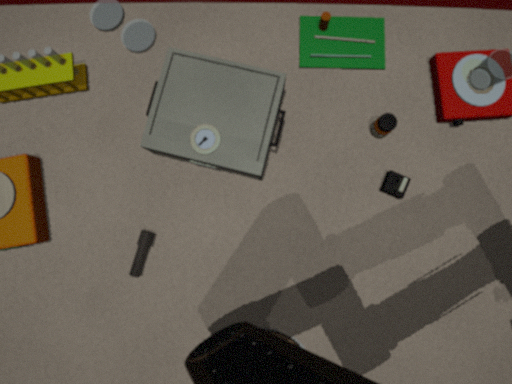

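The side view shows the keyhole plate at about (186,217) and the key stand at (274,155). In the top view they are at (205,139) and (395,184). The jar is at (383,124) and the torch at (143,253) in the top view. I'll zoom in next.

```bash
cat > h.py <<'E'
import numpy as np,cv2
from plant import get_obs,cams
from scipy.spatial.transform import Rotation as R
def KD(c): return np.array([[c["fx"],0,c["cx"]],[0,c["fy"],c["cy"]],[0,0,1]]),np.array(c["D"])
def ray(c,uv):
    K,D=KD(c); p=cv2.undistortPoints(np.array([[uv]],float),K,D)[0,0]
    Rm=cv2.Rodrigues(np.array(c["rvec"]))[0]; o=-Rm.T@np.array(c["tvec"]); d=Rm.T@np.array([p[0],p[1],1]); return o,d/np.linalg.norm(d)
def onz(c,uv,z):
    o,d=ray(c,uv); return o+d*(z-o[2])/d[2]
def tri(rays):
    A=sum(np.eye(3)-np.outer(d,d) for o,d in rays); b=sum((np.eye(3)-np.outer(d,d))@o for o,d in rays); p=np.linalg.solve(A,b)
    return p,[np.linalg.norm((np.eye(3)-np.outer(d,d))@(p-o)) for o,d in rays]
def proj(c,P):
    K,D=KD(c); return cv2.projectPoints(np.atleast_2d(np.array(P,float)),np.array(c["rvec"]),np.array(c["tvec"]),K,D)[0][:,0]
def crop(img,u0,v0,w,h,s): return cv2.resize(img[v0:v0+h,u0:u0+w,::-1],None,fx=s,fy=s,interpolation=cv2.INTER_CUBIC)
E
python3 - <<'E'
from h import *
im={}
for n in("side","top"):
    cs=[cams.camera(n) for _ in range(4)]
    im[n]=np.mean([c["img"] for c in cs],0).astype(np.uint8); cs[0]["img"]=im[n]; np.save(f"{n}.npy",cs[0],allow_pickle=True)
s,t=im["side"],im["top"]
a=np.hstack([crop(t,180,114,50,50,8),crop(t,370,159,50,50,8)]);cv2.imwrite("pics/t1.png",a)
a=np.hstack([crop(s,161,192,50,50,8),crop(s,250,128,50,50,8)]);cv2.imwrite("pics/s1.png",a)
cv2.imwrite("pics/tc.png",crop(t,135,40,160,145,5))
E
```

```text
(no output)
```

View pics/t1.png

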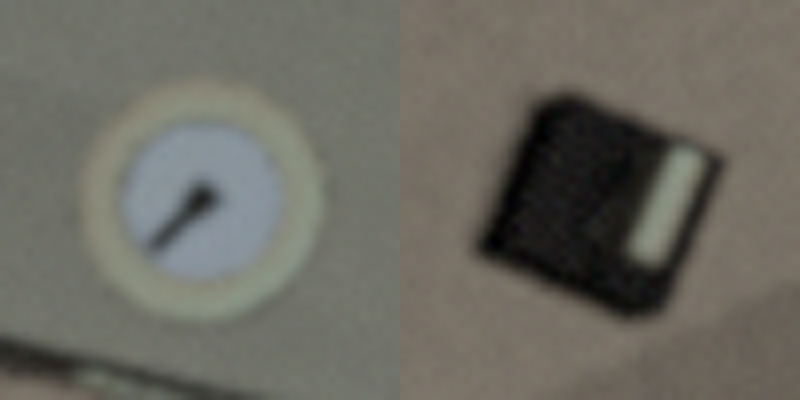

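View pics/s1.png

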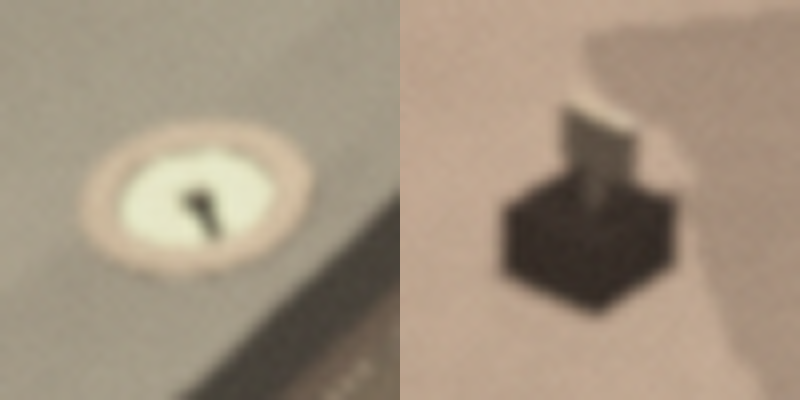

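View pics/tc.png

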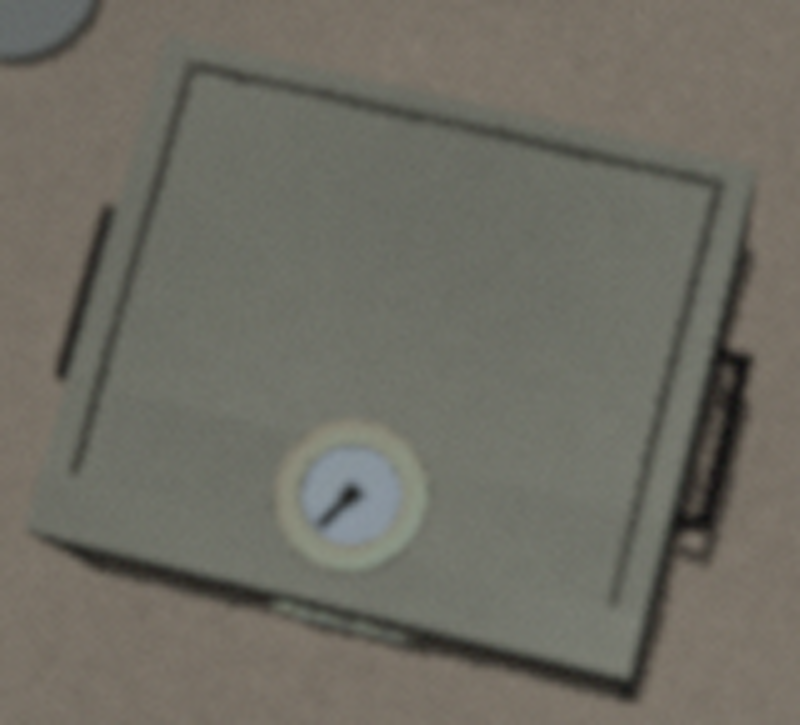

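Run:
```python
from h import *
t=np.load("top.npy",allow_pickle=True).item();s=np.load("side.npy",allow_pickle=True).item()
def enh(i,u,v,w,h,sc,hi):
    c=crop(i,u,v,w,h,sc).astype(float); return np.clip(c*255/hi,0,255).astype(np.uint8)
cs=[cams.camera("top") for _ in range(6)];ss=[cams.camera("side") for _ in range(6)]
ti=np.mean([c["img"] for c in cs],0);si=np.mean([c["img"] for c in ss],0)
cv2.imwrite("pics/st.png",np.hstack([enh(ti,377,166,36,36,11,80),enh(si,258,136,36,36,11,110)]))
# plate / bezel
hsv=cv2.cvtColor(t["img"][110:170,175:235],cv2.COLOR_RGB2HSV)
print(t["img"][139,187:225:2].tolist())
for n,c in(("top",t),("side",s)):
    o=ray(c,(256,192));print(n,o)
print(onz(t,(205,139),.1),onz(s,(186,217),.1),onz(t,(395,184),0.05),onz(t,(406,184),0.05),onz(t,(395,194),0.05))
```

```text
[[109, 110, 101], [111, 113, 101], [133, 134, 118], [135, 137, 122], [127, 135, 134], [137, 148, 155], [138, 148, 154], [128, 139, 146], [67, 71, 74], [48, 49, 49], [104, 112, 119], [136, 146, 156], [138, 149, 158], [137, 146, 156], [134, 139, 135], [137, 142, 127], [133, 143, 127], [110, 112, 102], [113, 113, 105]]
top (array([0.38447644, 0.00157615, 0.86352004]), array([ 0.07078951,  0.03361774, -0.99692462]))
side (array([0.1763136 , 0.73946659, 0.67234298]), array([ 0.26215856, -0.76177526, -0.59242834]))
[0.55431574 0.14401334 0.1       ] [0.55501525 0.14577858 0.1       ] [ 0.46837623 -0.29413919  0.05      ] [ 0.46897128 -0.31991699  0.05      ] [ 0.44503877 -0.29393465  0.05      ]
```

View pics/st.png

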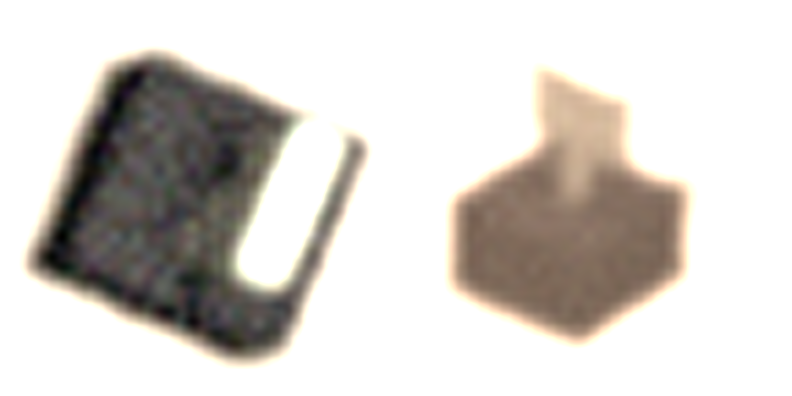

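Run:
```python
from h import *
ti=np.mean([cams.camera("top")["img"] for _ in range(16)],0)
np.save("ti.npy",ti)
si=np.mean([cams.camera("side")["img"] for _ in range(16)],0)
np.save("si.npy",si)
def e(i,u,v,lo,hi): 
    c=crop(i,u,v,32,32,12).astype(float).mean(2); return np.clip((c-lo)*255/(hi-lo),0,255).astype(np.uint8)
cv2.imwrite("pics/st2.png",np.hstack([e(ti,379,168,15,45),e(si,260,142,35,70)]))
print(get_obs()['time'])
```

```text
2.7
```

View pics/st2.png

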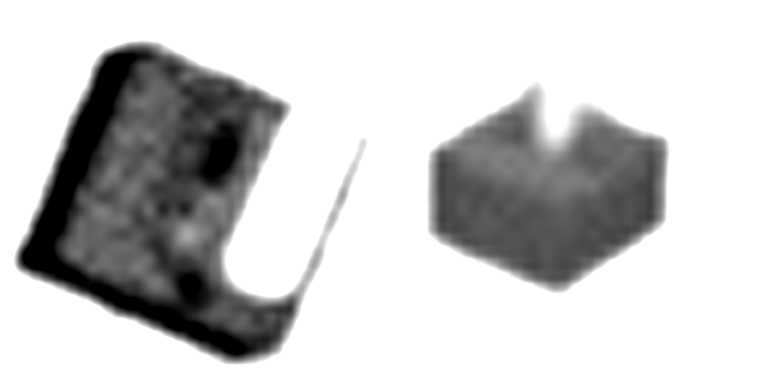

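Run:
```python
from h import *
t=np.load("top.npy",allow_pickle=True).item();s=np.load("side.npy",allow_pickle=True).item()
ti=np.load("ti.npy");si=np.load("si.npy")
# bow top mask in top
g=cv2.resize(ti[160:205,370:420].astype(np.float32),None,fx=8,fy=8,interpolation=cv2.INTER_LINEAR)
m=(g.mean(2)>100); 
sat=g.max(2)-g.min(2)
# use background: table reddish (r-b); bow greenish
rb=g[...,0]-g[...,2]; gr=g[...,1]-g[...,0]
print("bow",ti[186,404],"table",ti[165,375])
m=((gr>-1)&(g.mean(2)>70)).astype(np.uint8)
n,l,st,ce=cv2.connectedComponentsWithStats(m)
for i in range(1,n):
    if st[i,4]>300: 
        cc=[max(cv2.findContours((l==i).astype(np.uint8),0,2)[0],key=cv2.contourArea)][0]
        r=cv2.minAreaRect(cc); b=cv2.boxPoints(r)/8+[370,160]-.44
        cen=np.array(r[0])/8+[370,160]-.44
        P=onz(t,cen,.078); print(st[i],r,cen,P)
        W=np.array([onz(t,p,.078) for p in b])[:,:2]; e=np.diff(np.vstack([W,W[:1]]),axis=0); print(np.linalg.norm(e,axis=1),np.degrees(np.arctan2(e[:,1],e[:,0])))
# block outline top
d=(cv2.cvtColor(g,cv2.COLOR_RGB2GRAY)<60).astype(np.uint8)
# side: bow top
a=crop(si,255,132,40,40,15);cv2.imwrite("pics/s3.png",np.clip(a*1.3,0,255).astype(np.uint8))
# plate & bezel via hsv blob, both views
for nme,c,im,u,v in(("top",t,ti,205,139),("side",s,si,186,217)):
    k=8;w=40
    g=cv2.resize(im[v-w//2:v+w//2,u-w//2:u+w//2].astype(np.float32),None,fx=k,fy=k,interpolation=cv2.INTER_LINEAR).mean(2)
    off=np.array([u-w//2,v-w//2])-.44
    for th in (118,122,126) if nme=="top" else (165,170,175,180):
        cc=cv2.findContours((g>th).astype(np.uint8),0,2)[0]; cc=max(cc,key=cv2.contourArea); 
        el=cv2.fitEllipse(cv2.convexHull(cc)); cen=np.array(el[0])/k+off; print(nme,th,cen,np.array(el[1])/k,onz(c,cen,.102),onz(c,cen,.1))
```

```text
bow [116.     115.1875 101.5   ] table [118.3125 110.0625  99.6875]
[ 229  134   77  122 4473] ((266.7286071777344, 195.95806884765625), (42.80501937866211, 126.79811096191406), 24.304548263549805) [402.9010759  184.05475861] [ 0.4657773  -0.30183231  0.078     ]
[0.03629947 0.01197957 0.03628885 0.01193189] [ -24.61337746 -113.29243579  155.31092047   66.76403833]
top 118 [204.77906471 138.46351868] [30.09042358 30.98158264] [0.5550747  0.14418356 0.102     ] [0.55552274 0.14455809 0.1       ]
top 122 [204.81329781 138.56582123] [29.33019066 30.2355957 ] [0.55484479 0.14409759 0.102     ] [0.55529223 0.1444719  0.1       ]
top 126 [204.88152367 138.65891319] [28.59741783 29.40984535] [0.55463705 0.14393648 0.102     ] [0.55508395 0.14431036 0.1       ]
side 165 [184.91128212 215.77413994] [18.95706367 29.28809166] [0.55818508 0.14460907 0.102     ] [0.55952418 0.14252311 0.1       ]
side 170 [185.02291161 215.82600266] [18.21027374 28.5309124 ] [0.55784586 0.14469956 0.102     ] [0.55918376 0.14261391 0.1       ]
side 175 [185.06227356 215.84811455] [17.50061226 27.62554741] [0.55771989 0.14474406 0.102     ] [0.55905735 0.14265857 0.1       ]
side 180 [185.23141914 215.8155027 ] [16.70983887 26.66816902] [0.55739167 0.14451449 0.102     ] [0.55872798 0.1424282  0.1       ]
```

View pics/s3.png

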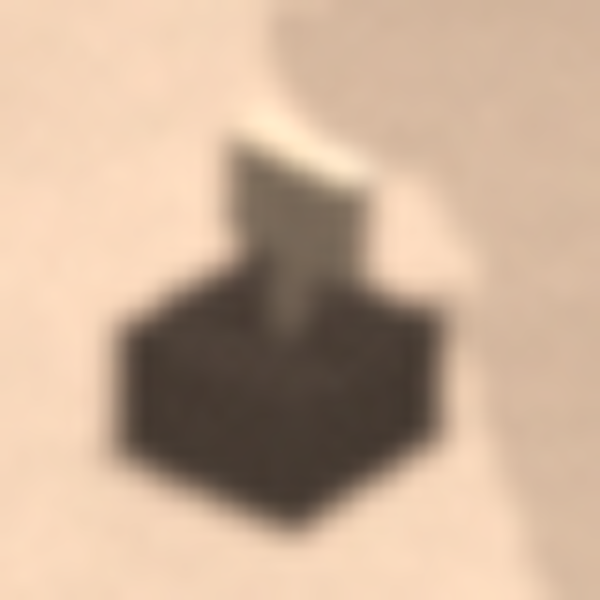

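Run:
```python
from h import *
t=np.load("top.npy",allow_pickle=True).item();s=np.load("side.npy",allow_pickle=True).item()
C=np.array([.4658,-.3018])
for a in(-24.3,155.7):
    d=np.array([np.cos(np.radians(a)),np.sin(np.radians(a))])
    for r in (0,8,14,20): print(a,r,"st2px",(proj(t,[*(C-d*r/1000),.032])[0]-[379,168]+.46)*12)
d=np.array([np.cos(np.radians(-24.3)),np.sin(np.radians(-24.3))]);n=np.array([-d[1],d[0]])
for i,j in((17,5),(17,-5),(-17,-5),(-17,5)): print("bow side s3px",(proj(s,[*(C+d*i/1000+n*j/1000),.078])[0]-[255,132]+.46)*15)
for i,j in((26,26),(26,-26),(-26,-26),(-26,26)): print("blk side s3px",(proj(s,[*(C+d*i/1000+n*j/1000),.032])[0]-[255,132]+.46)*15)
ti=np.load("ti.npy");si=np.load("si.npy")
# dark keyhole
for nme,c,im,u,v,th in(("top",t,ti,205,139,95),("side",s,si,186,217,120)):
    k=8;w=22
    g=cv2.resize(im[v-w//2:v+w//2,u-w//2:u+w//2].astype(np.float32),None,fx=k,fy=k,interpolation=cv2.INTER_LINEAR).mean(2)
    off=np.array([u-w//2,v-w//2])-.44
    m=(g<th).astype(np.uint8);n_,l,st,ce=cv2.connectedComponentsWithStats(m)
    cen_=np.array([w*4,w*4]); i=min((i for i in range(1,n_) if st[i,4]>100),key=lambda i:np.linalg.norm(ce[i]-cen_))
    ys,xs=np.nonzero(l==i); W=np.array([onz(c,np.array([x,y])/k+off,.1)[:2] for x,y in zip(xs,ys)])
    mu=W.mean(0);ev,V=np.linalg.eigh(np.cov(W.T));a=V[:,1];pr=(W-mu)@a;pp=(W-mu)@V[:,0]
    print(nme,mu,"axis",np.degrees(np.arctan2(a[1],a[0])),"ends",mu+a*pr.min(),mu+a*pr.max(), [ (q,np.ptp(pp[abs(pr-q)<.001])) for q in np.linspace(pr.min(),pr.max(),6)])
    # cabinet slot-end/hole
```

```text
-24.3 0 st2px [203.33453578 219.90720157]
-24.3 8 st2px [187.13053501 256.18540296]
-24.3 14 st2px [174.9509782  283.43240337]
-24.3 20 st2px [162.74880558 310.71189235]
155.7 0 st2px [203.33453578 219.90720157]
155.7 8 st2px [219.49778546 183.68817921]
155.7 14 st2px [231.59329475 156.56323179]
155.7 20 st2px [243.66557993 129.4723602 ]
bow side s3px [237.14049734 133.50189517]
bow side s3px [267.49470369 116.69751944]
bow side s3px [389.10670784 167.17677978]
bow side s3px [358.89144606 184.48320875]
blk side s3px [141.51567905 341.57473283]
blk side s3px [296.38280968 251.95174818]
blk side s3px [478.00316245 330.34990678]
blk side s3px [324.17919074 424.04115001]
top [0.55163938 0.148304  ] axis 137.13820791777627 ends [0.55840896 0.14202172] [0.54210059 0.15715615] [(np.float64(-0.009235488019245777), np.float64(0.005244130430997378)), (np.float64(-0.004785706198853284), np.float64(0.007261928893084308)), (np.float64(-0.0003359243784607918), np.float64(0.005644802773567289)), (np.float64(0.0041138574419317), np.float64(0.003430073511050156)), (np.float64(0.008563639262324193), np.float64(0.0034284168321674366)), (np.float64(0.013013421082716685), np.float64(0.002216209076847376))]
side [0.55524009 0.146878  ] axis 132.06781781509898 ends [0.55824705 0.14354637] [0.55166325 0.15084104] [(np.float64(-0.004487931440150175), np.float64(0.0026807457308416025)), (np.float64(-0.0025226463994430445), np.float64(0.004270651742695603)), (np.float64(-0.0005573613587359144), np.float64(0.004172815561820387)), (np.float64(0.0014079236819712158), np.float64(0.0037221453640802864)), (np.float64(0.003373208722678346), np.float64(0.002665991394320103)), (np.float64(0.005338493763385477), np.float64(0.0013169540146312942))]
```

Run:
```python
from h import *
t=np.load("top.npy",allow_pickle=True).item();s=np.load("side.npy",allow_pickle=True).item()
ti=np.load("ti.npy");si=np.load("si.npy")
C=np.array([.4658,-.3018]);d=np.array([np.cos(np.radians(-24.3)),np.sin(np.radians(-24.3))]);n=np.array([-d[1],d[0]])
out=[]
for c,im,u,v,lo,hi,w in((t,ti,381,170,15,50,28),(s,si,261,140,35,75,28)):
    g=cv2.GaussianBlur(im.astype(np.float32).mean(2),(0,0),.5)[v:v+w,u:u+w]
    g=cv2.resize(g,None,fx=14,fy=14,interpolation=cv2.INTER_CUBIC); g=np.clip((g-lo)*255/(hi-lo),0,255).astype(np.uint8)
    b=cv2.cvtColor(g,cv2.COLOR_GRAY2BGR);a=b.copy()
    f=lambda P:((proj(c,P)-[u,v]+.5)*14).astype(np.int32)
    for z in(0,.032): cv2.polylines(a,[f([[*(C+d*i+n*j),z] for i,j in((.026,.026),(.026,-.026),(-.026,-.026),(-.026,.026))])],True,(0,0,255))
    for sg,col in((1,(0,255,0)),(-1,(255,0,0))): cv2.polylines(a,[f([[*(C+sg*d*i+n*j),.032] for i,j in((.004,.0027),(.02,.0027),(.02,-.0027),(.004,-.0027))])],True,col)
    out.append(np.hstack([a,b]))
    
for i,o in enumerate(out): cv2.imwrite(f"pics/ov{i}.png",o)
```

```text
(no output)
```

View pics/ov0.png

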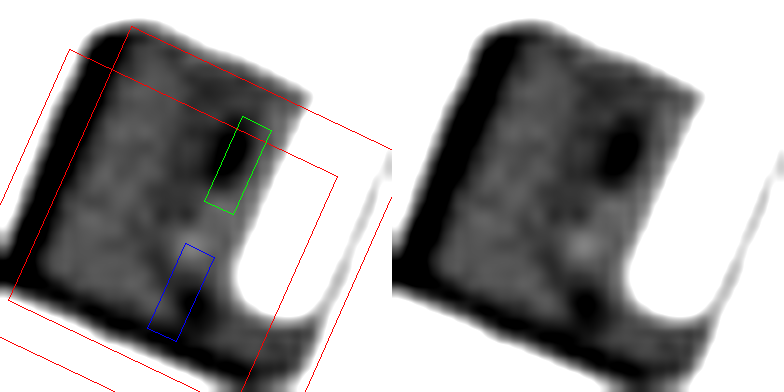

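View pics/ov1.png

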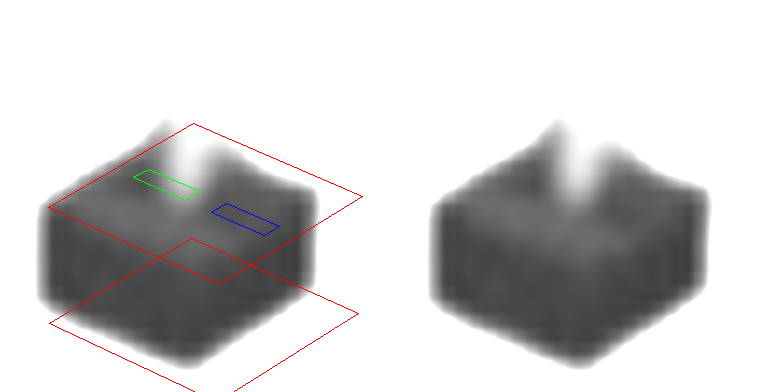

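Run:
```python
from h import *
t=np.load("top.npy",allow_pickle=True).item();s=np.load("side.npy",allow_pickle=True).item()
print("side shank base",onz(s,(273.5,153.4),.032),"top light spot",onz(t,(394.3,186.6),.032))
# side bow front-face top edge: s3 px (235,137),(372,188)
for p in((235,137),(372,188),(305,152)): print(onz(s,(255+p[0]/15-.5,132+p[1]/15-.5),.078))
ti=np.load("ti.npy");si=np.load("si.npy")
for c,im,u,v,w,th in((t,ti,375,164,45,70),(s,si,255,140,42,95)):
    g=cv2.resize(im[v:v+w,u:u+w].astype(np.float32),None,fx=8,fy=8).mean(2)
    m=(g<th).astype(np.uint8);cc=max(cv2.findContours(m,0,2)[0],key=cv2.contourArea)
    h=cv2.approxPolyDP(cv2.convexHull(cc),6,True)[:,0]/8+[u,v]-.44
    print(np.round(h,1).tolist())
    print([np.round(onz(c,p,z)[:2],4).tolist() for p in h for z in(0,.032)])
```

```text
side shank base [ 0.4720784  -0.30346135  0.032     ] top light spot [ 0.46398066 -0.29895166  0.032     ]
[ 0.48354539 -0.30283096  0.078     ]
[ 0.44950144 -0.28980176  0.078     ]
[ 0.46735779 -0.30078895  0.078     ]
[[386.7, 171.2], [392.1, 170.4], [409.7, 178.7], [403.3, 195.8], [401.4, 197.9], [396.7, 198.3], [379.1, 190.1], [383.6, 176.8]]
[[0.505, -0.2919], [0.5005, -0.281], [0.5072, -0.3053], [0.5026, -0.294], [0.4876, -0.349], [0.4838, -0.336], [0.4448, -0.3327], [0.4425, -0.3203], [0.4394, -0.328], [0.4374, -0.3158], [0.4382, -0.3162], [0.4362, -0.3044], [0.4576, -0.2727], [0.4549, -0.2625], [0.4908, -0.284], [0.4868, -0.2735]]
[[271.1, 142.7], [277.6, 145.1], [283.9, 153.7], [283.1, 160.8], [274.2, 166.4], [264.8, 162.8], [262.6, 160.3], [262.8, 154.1]]
[[0.5164, -0.4258], [0.5002, -0.3704], [0.4893, -0.4159], [0.4744, -0.3609], [0.4521, -0.3642], [0.4389, -0.3117], [0.4429, -0.3183], [0.4302, -0.268], [0.4615, -0.2762], [0.4479, -0.2278], [0.4973, -0.2885], [0.482, -0.2396], [0.5092, -0.3014], [0.4934, -0.2518], [0.5207, -0.3406], [0.5043, -0.2892]]
```

Run:
```python
from h import *
ti=np.load("ti.npy");si=np.load("si.npy")
cv2.imwrite("pics/sh.png",np.clip(np.hstack([crop(ti,350,100,75,110,5),crop(si,205,125,85,110,5)])*1.6-40,0,255).astype(np.uint8))
```

```text
(no output)
```

View pics/sh.png

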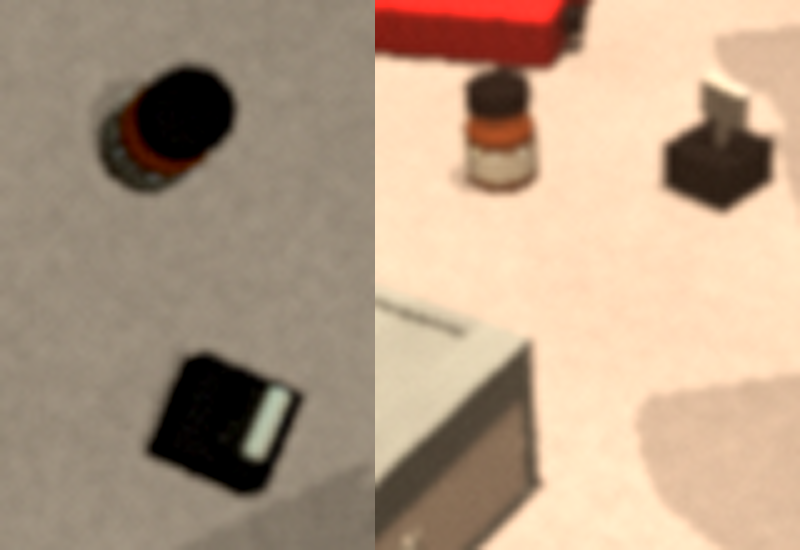

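```bash
python3 -m crank '[[0,0,0,0,0,0.111],[0,0,0,0,0,0.111],[0,0,0,0,0,0.111],[0,0,0,0,0,0.111],[0,0,0,0,0,0.111],[0,0,0,0,0,0.11]]' 5
cat >> h.py <<'E'
def to(p,yaw=None,ob=None):
    ob=ob or get_obs(); Rm=R.from_rotvec(ob["ee_rot"]).as_matrix(); 
    d=Rm.T@(np.array(p)-ob["eef_pos"])*100
    print("pos",ob["eef_pos"].round(4),"x yaw",np.degrees(np.arctan2(Rm[1,0],Rm[0,0])).round(2),"z",Rm[:,2].round(4),"F",ob["force"].round(2),"w",round(ob["width"],4),"q6",ob["qpos"][5].round(3),"t",ob["time"])
    print("shift cm tool",d.round(2)); return d
E
python3 -c "
from h import *
to([.4653,-.3014,.2])"
```

```text
time: 3.2
eef_pos: [0.1616, -0.6554, 0.2533]
ee_rot: [0.668, 3.07, -0.0]
force: [1.4, -0.4, -0.4]
width: 0.0499
pos [ 0.1616 -0.6554  0.2533] x yaw 155.44 z [-0. -0. -1.] F [ 1.42 -0.39 -0.4 ] w 0.0499 q6 -0.959 t 3.2
shift cm tool [-12.91  44.82   5.33]
```

```bash
python3 -m crank '[[-1.0,3.4,0.4,0,0,0],[-1.0,3.45,0.41,0,0,0],[-1.0,3.45,0.41,0,0,0],[-1.0,3.45,0.41,0,0,0],[-1.0,3.45,0.41,0,0,0],[-1.0,3.45,0.41,0,0,0],[-1.0,3.45,0.41,0,0,0],[-1.0,3.45,0.41,0,0,0],[-1.0,3.45,0.41,0,0,0],[-1.0,3.45,0.41,0,0,0],[-1.0,3.45,0.41,0,0,0],[-1.0,3.45,0.41,0,0,0],[-0.9,3.45,0.4,0,0,0],[0,0,0,0,0,0]]'
python3 - <<'E'
from h import *
to([.4653,-.3014,.067])
s=cams.camera("side");cv2.imwrite("pics/s4.png",crop(s["img"],200,60,160,130,5))
print(proj(s,[get_obs()["eef_pos"]]))
E
```

```text
time: 4.37
eef_pos: [0.4663, -0.2963, 0.1997]
ee_rot: [0.654, 3.072, 0.001]
force: [-0.4, -1.2, -0.0]
width: 0.0502
pos [ 0.4663 -0.2963  0.1997] x yaw 155.96 z [ 6.e-04  3.e-04 -1.e+00] F [-0.4  -1.2  -0.03] w 0.0502 q6 -1.778 t 4.3667
shift cm tool [-0.12 -0.52 13.27]
[[275.77370363 106.78989778]]
```

View pics/s4.png

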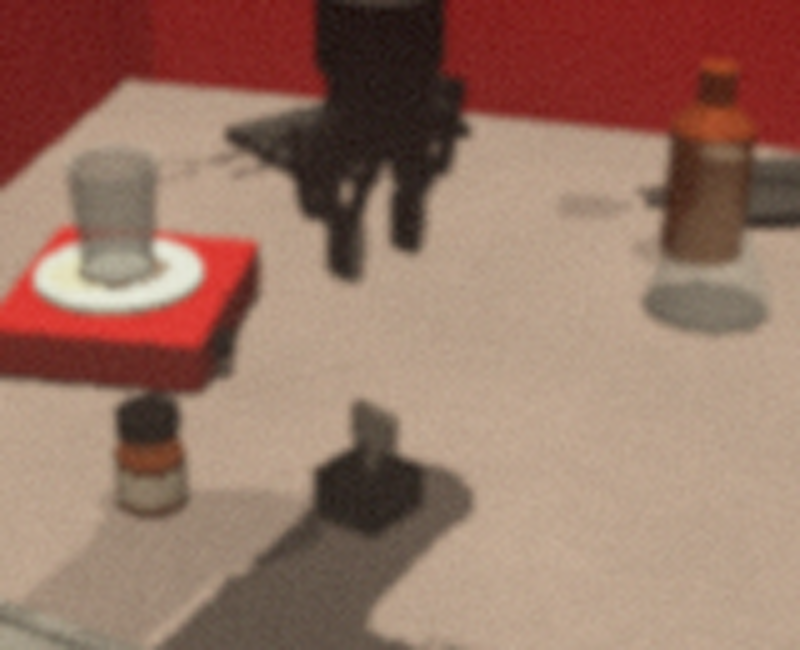

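The gripper (fingertips at about (270,112)) is above the stand at (274,155), with the key still upright. Now I'll descend over the bow.

```bash
python3 -m crank '[[-0.06,-0.26,2.2,0,0,0],[-0.06,-0.26,2.2,0,0,0],[0,0,2.2,0,0,0],[0,0,2.2,0,0,0],[0,0,2.2,0,0,0],[0,0,1.5,0,0,0],[0,0,0.8,0,0,0],[0,0,0,0,0,0]]'
python3 - <<'E'
from h import *
to([.4653,-.3014,.067])
s=cams.camera("side");t=cams.camera("top");cv2.imwrite("pics/s5.png",np.hstack([crop(s["img"],235,95,75,75,5),crop(t["img"],355,145,75,75,5)]))
E
```

```text
time: 5.08
eef_pos: [0.4608, -0.3053, 0.0657]
ee_rot: [-0.66, -3.068, -0.0]
force: [-0.1, -0.3, 0.1]
width: 0.05
pos [ 0.4608 -0.3053  0.0657] x yaw 155.7 z [-3.e-03  8.e-04 -1.e+00] F [-0.14 -0.25  0.08] w 0.05 q6 -1.764 t 5.0833
shift cm tool [-0.25  0.54 -0.14]
```

View pics/s5.png

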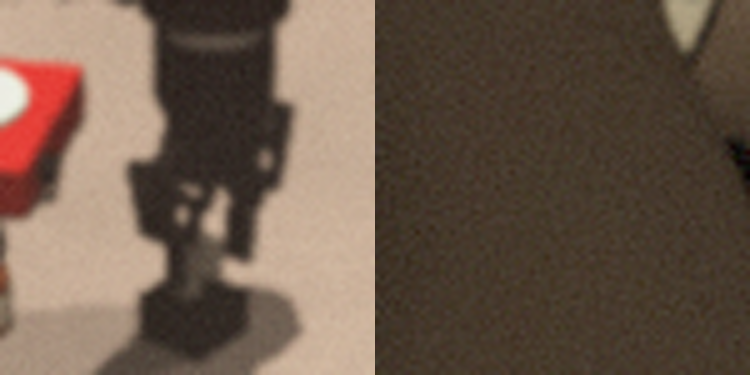

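```bash
python3 -m crank '[[-0.12,0.27,-0.07,0,0,0],[-0.12,0.27,-0.05,0,0,0],[0,0,0,0,0,0],[0,0,0,0,0,0],[0,0,0,0,0,0]]'
python3 -c "
from h import *
to([.4653,-.3014,.067])"
```

```text
time: 5.6
eef_pos: [0.4668, -0.3011, 0.0689]
ee_rot: [0.659, 3.071, -0.0]
force: [0.4, 0.2, 0.9]
width: 0.0499
pos [ 0.4668 -0.3011  0.0689] x yaw 155.77 z [ 7.e-04 -2.e-04 -1.e+00] F [0.44 0.23 0.88] w 0.0499 q6 -1.773 t 5.6
shift cm tool [ 0.12 -0.09  0.19]
```

```bash
python3 -m crank '[[0.1,-0.05,0.15,0,0,0],[0,0,0,0,0,0],[0,0,0,0,0,0],[0,0,0,0,0,0],[0,0,0,0,0,0],[0,0,0,0,0,0],[0,0,0,0,0,0],[0,0,0,0,0,0],[0,0,0,0,0,0],[0,0,0,0,0,0]]' 0 50
python3 -c "
from h import *
to([.4653,-.3014,.067]);print(get_obs()['moment'])"
```

```text
time: 6.43
eef_pos: [0.4653, -0.3013, 0.0669]
ee_rot: [-0.66, -3.071, 0.0]
force: [-1.6, -2.4, -0.5]
width: 0.0092
pos [ 0.4653 -0.3013  0.0669] x yaw 155.75 z [-3.e-04 -0.e+00 -1.e+00] F [-1.64 -2.44 -0.5 ] w 0.0092 q6 -1.773 t 6.4333
shift cm tool [-0.01 -0.01 -0.01]
[-0.93152113  0.56883325  0.02657273]
```

Width is about 9–10 mm, so the key is gripped. I'll lift it 12 cm and look.

```bash
python3 -m crank '[[0,0,-0.5,0,0,0],[0,0,-1,0,0,0],[0,0,-1.5,0,0,0],[0,0,-2,0,0,0],[0,0,-2.5,0,0,0],[0,0,-2.5,0,0,0],[0,0,-2.0,0,0,0],[0,0,0,0,0,0],[0,0,0,0,0,0],[0,0,0,0,0,0]]'
python3 - <<'E'
from h import *
to([.4653,-.3014,.187]);print(get_obs()['moment'])
im=np.mean([cams.camera("side")["img"] for _ in range(4)],0)
cv2.imwrite("pics/s6.png",np.clip(crop(im,240,70,70,90,6)*1.3,0,255).astype(np.uint8))
s=cams.camera("side")
e=get_obs()["eef_pos"]
for sx in(-1,1):
  print([ (proj(s,e+np.array([sx*a*.911,-sx*a*.4115,z]))[0]-[240,70]+.5).round(1)*6 for a,z in((0,-.063),(.018,-.0495))])
E
```

```text
time: 7.27
eef_pos: [0.4653, -0.3008, 0.187]
ee_rot: [0.66, 3.071, 0.001]
force: [-0.6, 0.1, -0.4]
width: 0.0094
pos [ 0.4653 -0.3008  0.187 ] x yaw 155.74 z [ 5.e-04  5.e-04 -1.e+00] F [-0.62  0.09 -0.42] w 0.0094 q6 -1.773 t 7.2667
shift cm tool [-0.03 -0.06  0.  ]
[0.01231065 0.02613872 0.00687029]
[array([217.2, 357.6]), array([244.2, 344.4])]
[array([217.2, 357.6]), array([191.4, 324. ])]
```

View pics/s6.png

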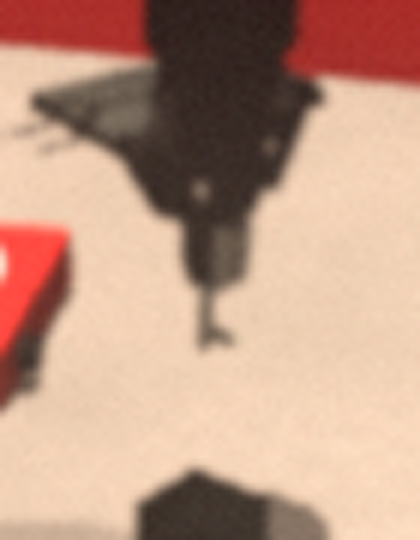

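Run:
```python
from h import *
s=cams.camera("side")
im=np.mean([cams.camera("side")["img"] for _ in range(8)],0); np.save("si7.npy",im)
e=get_obs()["eef_pos"]
u,v=262,100
a=crop(im,u,v,30,34,16); a=np.clip((a-40)*1.5,0,255).astype(np.uint8); b=a.copy()
X=np.array([-.911,.4115,0])
f=lambda P:tuple(((proj(s,P)[0]-[u,v]+.5)*16).astype(int))
for z0,z1,x0,x1 in((.011,-.017,-.017,.017),):
    pts=[f(e+X*x+[0,0,z]) for x,z in((x0,z0),(x1,z0),(x1,z1),(x0,z1))]
    for p,q in zip(pts,pts[1:]+pts[:1]): cv2.line(b,p,q,(0,0,255),1)
cv2.line(b,f(e+[0,0,-.017]),f(e+[0,0,-.063]),(0,255,0),1)
cv2.line(b,f(e+[0,0,-.0495]),f(e+X*.018+[0,0,-.0495]),(255,0,0),1)
cv2.imwrite("pics/s7.png",np.hstack([a,b])[:600,:800] if False else cv2.resize(np.hstack([a,b]),None,fx=.8,fy=.8))
```

```text
(no output)
```

View pics/s7.png

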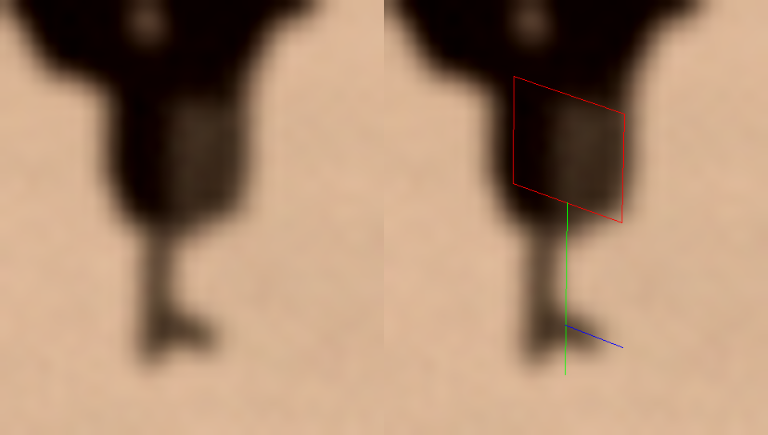

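```bash
cat >> h.py <<'E'
def shank(im,u0,u1,v0,v1):
    # dark centroid along rows, sub-pixel
    g=im.astype(float).mean(2); out=[]
    for v in range(v0,v1):
        r=g[v,u0:u1]; bg=np.percentile(r,80); w=np.clip(bg-r-8,0,None)
        if w.sum()>20: out.append((v,u0+(w*np.arange(u1-u0)).sum()/w.sum(),w.sum()))
    return out
E
python3 - <<'E'
from h import *
s=cams.camera("side");im=np.load("si7.npy")
for r in shank(im,268,281,114,132): print(np.round(r,2))
g=im.mean(2)[114:130,268:284].astype(int);print(g)
e=get_obs()["eef_pos"]
print(proj(s,[e+[0,0,z] for z in(-.017,-.03,-.045,-.063)]))
E
```

```text
[114.   274.6  341.58]
[115.   274.89 437.08]
[116.   274.88 465.92]
[117.   274.74 397.79]
[118.   274.61 285.48]
[119.   274.18 189.23]
[120.   273.87 165.46]
[121.   273.82 156.79]
[122.   273.84 158.75]
[123.   273.96 177.88]
[124.   274.5  253.46]
[125.   275.07 354.09]
[126.   275.18 343.67]
[127.   274.84 193.62]
[128.   273.47  43.75]
[[160 146 113  67  42  42  46  58  67  67  66  72  90 126 152 161]
 [161 156 128  82  50  42  45  57  66  66  67  75 100 135 155 162]
 [161 158 140 103  66  51  49  58  67  75  82  95 118 141 156 161]
 [162 161 151 129 100  75  65  70  80  98 114 129 143 153 159 161]
 [162 162 161 151 130  98  81  88 108 125 140 150 156 159 160 161]
 [163 163 162 160 144 108  90 108 135 148 157 159 158 160 160 161]
 [163 164 165 160 142 107  92 116 148 158 161 161 160 159 160 159]
 [162 164 164 160 141 108  94 120 149 161 161 160 160 159 158 159]
 [163 162 163 160 142 105  94 120 148 160 159 161 160 160 157 158]
 [161 163 163 159 140 105  89 111 140 154 158 160 160 158 157 159]
 [160 162 163 160 139 102  82  92 116 134 149 157 161 161 160 161]
 [161 162 164 157 136 100  77  81  89 104 127 148 158 161 161 160]
 [162 163 162 156 134 101  84  92  96  99 119 145 157 161 162 162]
 [163 164 163 157 140 112 109 126 132 128 135 151 159 159 160 162]
 [164 162 163 161 150 135 136 150 156 155 156 160 162 161 161 160]
 [163 164 163 164 161 155 158 162 163 163 163 163 164 161 163 162]]
[[275.81746709 115.36311347]
 [275.76452788 119.21371556]
 [275.70342045 123.60232638]
 [275.63009654 128.79261794]]
```

Run:
```python
from h import *
t=np.load("top.npy",allow_pickle=True).item();s=np.load("side.npy",allow_pickle=True).item()
ti=np.load("ti.npy");si=np.load("si.npy")
for nme,c,im,cen,L,hi in(("top",t,ti,(.5550,.1443),(.5550,.1442),142),("side",s,si,(.559,.1426),(.559,.1426),215)):
    C=np.array(cen); g=cv2.resize(im.mean(2).astype(np.float32),None,fx=4,fy=4,interpolation=cv2.INTER_CUBIC)
    u0,v0=(proj(c,[[*cen,.1]])[0]-16).astype(int)
    P=[];W=[]
    for v in np.arange(v0,v0+32,.25):
        for u in np.arange(u0,u0+32,.25):
            w=hi-g[int(round((v+.5)*4-.5)),int(round((u+.5)*4-.5))]
            if w>8: 
                p=onz(c,(u,v),.1)[:2]-C
                if np.hypot(*p)<.0205: P.append(p);W.append(w)
    P=np.array(P);W=np.array(W)
    print(nme,"hole-ish centroid",)
    for a0 in (130,136,142):
        a=np.radians(a0);dd=np.array([np.cos(a),np.sin(a)]);nn=np.array([-dd[1],dd[0]])
        x=P@dd;y=P@nn; rows=[]
        for r in np.arange(-.006,.02,.002):
            k=(abs(x-r)<.001)&(abs(y)<.009); rows.append((r*1e3,(W[k]*y[k]).sum()/W[k].sum()*1e3,W[k].sum()))
        rows=np.array(rows); k=(rows[:,0]>6.5)&(rows[:,0]<17)
        q=np.polyfit(rows[k,0],rows[k,1],1); print(a0,"slot line angle",a0+np.degrees(np.arctan(q[0])),"offs at0",q[1])
    print(rows.round(1).tolist())
# tip pos
im=np.load("si7.npy");e=get_obs()["eef_pos"]
for p in((273.8,127.4),): print("tip by side",onz(s,p,e[2]-.063),e)
```

```text
top hole-ish centroid
130 slot line angle 137.38416036411064 offs at0 -0.6884211404306126
136 slot line angle 138.13999245510584 offs at0 -0.8627029150701546
142 slot line angle 137.17680586675502 offs at0 -0.6295065833073065
[[-6.0, -0.7, 678.7], [-4.0, -0.5, 2566.6], [-2.0, -0.6, 4292.8], [0.0, -0.7, 4755.6], [2.0, -0.8, 4343.9], [4.0, -0.8, 3493.7], [6.0, -1.0, 2685.3], [8.0, -1.3, 2297.8], [10.0, -1.5, 2223.6], [12.0, -1.6, 2232.0], [14.0, -1.8, 2287.3], [16.0, -2.0, 2196.7], [18.0, -2.4, 1830.9]]
side hole-ish centroid
130 slot line angle 134.62994336624175 offs at0 -0.5219534130463527
136 slot line angle 133.60474178632242 offs at0 -0.25101977844033574
142 slot line angle 132.8873426334248 offs at0 -0.059843939082606434
[[-6.0, 0.4, 187.6], [-4.0, -0.5, 774.8], [-2.0, -0.4, 1633.8], [0.0, -0.5, 2590.7], [2.0, -0.7, 3358.6], [4.0, -1.0, 3621.0], [6.0, -1.2, 3414.0], [8.0, -1.4, 2940.8], [10.0, -1.6, 2454.8], [12.0, -1.9, 2089.4], [14.0, -2.3, 2066.9], [16.0, -2.6, 2030.9], [18.0, -3.2, 1777.2]]
tip by side [ 0.47361307 -0.30881183  0.1238947 ] [ 0.46544431 -0.30119484  0.1868947 ]
```

```bash
python3 -m crank '[[0,0,-0.4,0,0,0.1],[0,0,-0.4,0,0,0.113],[0,0,-0.2,0,0,0.113],[0,0,0,0,0,0]]'
python3 -c "
from h import *
to([.5516,.1484,.193])"
```

```text
time: 8.35
eef_pos: [0.4657, -0.3013, 0.1975]
ee_rot: [1.157, 2.92, 0.0]
force: [0.3, -0.0, -1.1]
width: 0.0091
pos [ 0.4657 -0.3013  0.1975] x yaw 136.78 z [ 9.e-04 -3.e-04 -1.e+00] F [ 0.3  -0.03 -1.15] w 0.0091 q6 -2.104 t 8.35
shift cm tool [24.54 38.65  0.44]
```

```bash
python3 -m crank '[[0.8,1.2,0,0,0,0],[1.3,2.1,0.03,0,0,0],[1.75,2.75,0.03,0,0,0],[1.75,2.75,0.03,0,0,0],[1.75,2.75,0.03,0,0,0],[1.75,2.75,0.03,0,0,0],[1.75,2.75,0.03,0,0,0],[1.75,2.75,0.03,0,0,0],[1.75,2.75,0.03,0,0,0],[1.75,2.75,0.03,0,0,0],[1.75,2.75,0.03,0,0,0],[1.75,2.75,0.03,0,0,0],[1.75,2.75,0.03,0,0,0],[1.75,2.75,0.03,0,0,0],[1.2,2.0,0,0,0,0],[0.24,0.35,0,0,0,0],[0,0,0,0,0,0],[0,0,0,0,0,0],[0,0,0,0,0,0],[0,0,0,0,0,0]]'
python3 - <<'E'
from h import *
to([.5516,.1484,.193])
s=cams.camera("side")
im=np.mean([cams.camera("side")["img"] for _ in range(6)],0); np.save("si8.npy",im)
a=crop(im,155,140,80,100,6);cv2.imwrite("pics/s8.png",np.clip(a,0,255).astype(np.uint8))
t=cams.camera("top");cv2.imwrite("pics/t8.png",crop(t["img"],160,95,90,90,5))
print(proj(s,[get_obs()["eef_pos"]-[0,0,.063]]))
E
```

```text
time: 10.02
eef_pos: [0.5488, 0.1478, 0.1931]
ee_rot: [-1.15, -2.924, 0.0]
force: [-0.7, 0.4, -0.9]
width: 0.0087
pos [0.5488 0.1478 0.1931] x yaw 137.06 z [-0. -0. -1.] F [-0.71  0.45 -0.94] w 0.0087 q6 -2.928 t 10.0167
shift cm tool [-0.17  0.23  0.01]
[[186.13387981 208.21703405]]
```

View pics/s8.png

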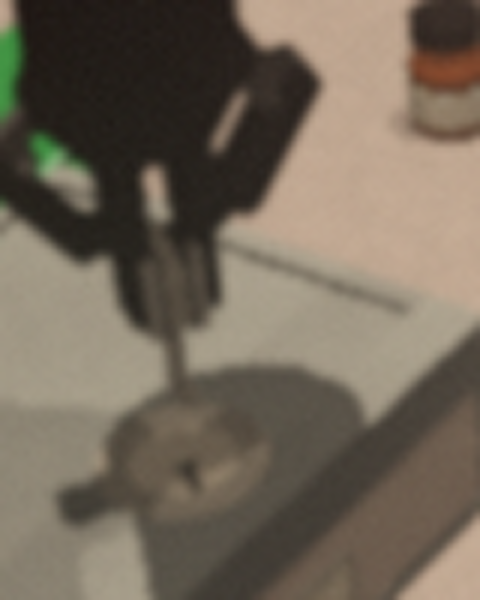

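View pics/t8.png

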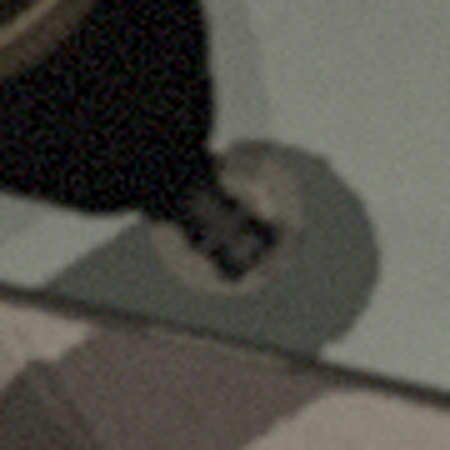

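Run:
```python
from h import *
s=cams.camera("side");im=np.load("si8.npy")
e=get_obs()["eef_pos"]
u,v=168,170
a=crop(im,u,v,36,56,10); a=np.clip((a-20)*1.7,0,255).astype(np.uint8); b=a.copy()
X=np.array([-.731,.682,0])
f=lambda P:tuple(((proj(s,P)[0]-[u,v]+.5)*10).astype(int))
cv2.line(b,f(e+[0,0,.011]),f(e+[0,0,-.063]),(0,255,0),1)
cv2.line(b,f(e+[0,0,-.0495]),f(e+X*.018+[0,0,-.0495]),(255,0,0),1)
cv2.imwrite("pics/s9.png",np.hstack([a,b]))
```

```text
(no output)
```

View pics/s9.png

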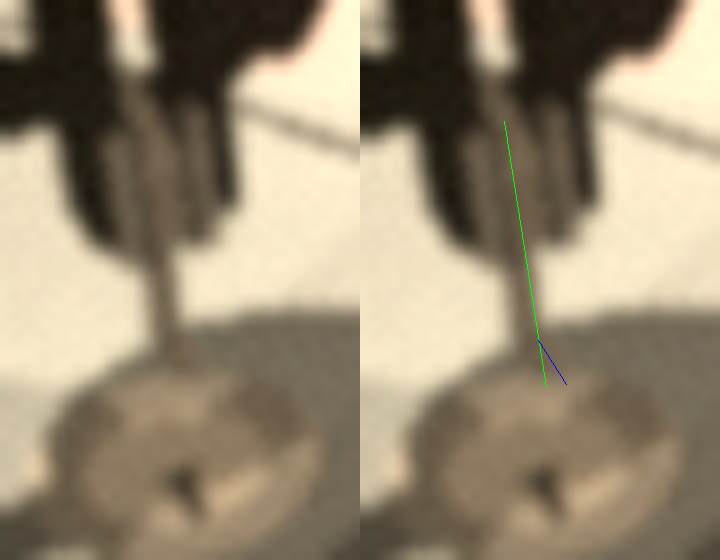

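```bash
python3 - <<'E'
from h import *
to([.5528,.1467,.172])
E
python3 -m crank '[[0,0,0,0,0,0]]'; python3 -c "
from h import *
to([.5528,.1467,.172])"
```

```text
pos [0.549  0.1488 0.193 ] x yaw 137.07 z [ 1.e-04  0.e+00 -1.e+00] F [-0.52  0.72 -0.63] w 0.009 q6 -2.929 t 10.4667
shift cm tool [-0.42  0.1   2.1 ]
time: 10.55
eef_pos: [0.549, 0.1489, 0.193]
ee_rot: [1.15, 2.924, 0.0]
force: [-0.5, -1.0, -1.0]
width: 0.0095
pos [0.549  0.1489 0.193 ] x yaw 137.07 z [ 0.  0. -1.] F [-0.49 -1.   -0.97] w 0.0095 q6 -2.929 t 10.55
shift cm tool [-0.43  0.1   2.1 ]
```

```bash
python3 -m crank '[[-0.2,0.05,0.6,0,0,0],[-0.23,0.05,0.8,0,0,0],[0,0,0.7,0,0,0],[0,0,0,0,0,0],[0,0,0,0,0,0],[0,0,0,0,0,0]]'
python3 - <<'E'
from h import *
to([.5528,.1467,.172])
s=cams.camera("side")
im=np.mean([cams.camera("side")["img"] for _ in range(6)],0); np.save("si9.npy",im)
a=crop(im,165,175,45,50,12);a=np.clip((a-20)*1.7,0,255).astype(np.uint8);cv2.imwrite("pics/s10.png",a)
E
```

```text
time: 11.05
eef_pos: [0.5529, 0.1467, 0.1718]
ee_rot: [-1.149, -2.924, 0.001]
force: [-0.3, -0.6, -1.1]
width: 0.0091
pos [0.5529 0.1467 0.1718] x yaw 137.08 z [-3.e-04 -3.e-04 -1.e+00] F [-0.32 -0.61 -1.08] w 0.0091 q6 -2.921 t 11.05
shift cm tool [ 0.   -0.01 -0.02]
```

View pics/s10.png

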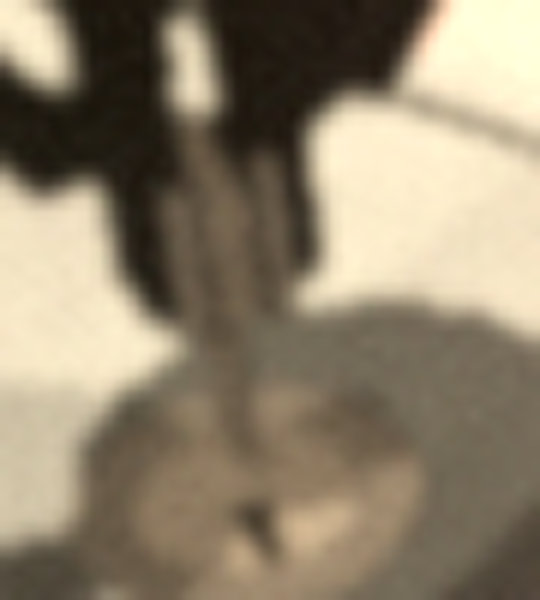

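Run:
```python
from h import *
s=cams.camera("side")
for h in(.106,.109,.112): print(h,onz(s,(184.6,212),h)-onz(s,(185.5,216.8),.1))
P=onz(s,(185.5,216.8),.1);print(P,proj(s,[P+[0,0,.009]]),proj(s,[P+[-.00731,.00682,.0]]),proj(s,[P+[.0068,.0073,.0]]))
```

```text
0.106 [ 0.00608177 -0.00899032  0.006     ]
0.109 [ 0.00403577 -0.00579627  0.009     ]
0.112 [ 0.00198977 -0.00260223  0.012     ]
[0.55647749 0.14548205 0.1       ] [[185.01787822 213.83676091]] [[186.98393798 219.21611731]] [[181.49472671 218.14741202]]
```

```bash
python3 -m crank '[[0.2,0,0.2,0,0,0],[0.1,0,0.2,0,0,0],[0,0,0.15,0,0,0],[0,0,0,0,0,0],[0,0,0,0,0,0]]'; python3 -m crank '[[0,0,0.15,0,0,0],[0,0,0.15,0,0,0],[0,0,0,0,0,0]]'; python3 -m crank '[[0,0,0.1,0,0,0],[0,0,0.1,0,0,0],[0,0,0,0,0,0]]'
```

```text
time: 11.87
eef_pos: [0.5505, 0.1488, 0.1663]
ee_rot: [-1.149, -2.924, 0.0]
force: [0.2, 0.5, -1.1]
width: 0.0091
time: 12.12
eef_pos: [0.5505, 0.1487, 0.1631]
ee_rot: [-1.15, -2.923, 0.001]
force: [0.4, 1.0, -2.3]
width: 0.0091
time: 12.37
eef_pos: [0.5506, 0.1488, 0.1613]
ee_rot: [-1.15, -2.924, 0.0]
force: [-0.4, 0.3, -0.7]
width: 0.0091
```

```bash
for i in 1; do python3 -m crank '[[0,0,0.1,0,0,0],[0,0,0.1,0,0,0],[0,0,0,0,0,0]]'; done; python3 -m crank '[[0,0,0.1,0,0,0],[0,0,0,0,0,0]]';  python3 -c "
from h import *
to([.5528,.1467,.172]);print(get_obs()['moment'].round(3))"
```

```text
time: 12.62
eef_pos: [0.5507, 0.1488, 0.1593]
ee_rot: [1.149, 2.924, 0.0]
force: [0.1, 0.5, -1.0]
width: 0.0092
time: 12.78
eef_pos: [0.5508, 0.1489, 0.1585]
ee_rot: [1.149, 2.924, 0.001]
force: [1.0, 0.2, -1.6]
width: 0.0092
pos [0.5508 0.1489 0.1585] x yaw 137.08 z [ 3.e-04  2.e-04 -1.e+00] F [ 1.    0.16 -1.61] w 0.0092 q6 -2.927 t 12.7833
shift cm tool [-0.3  -0.02 -1.35]
[ 0.234 -0.214  0.044]
```

```bash
python3 -m crank '[[0,0,0.1,0,0,0],[0,0,0,0,0,0]]';  python3 -c "
from h import *
o=get_obs();print(o['force'].round(2),o['moment'].round(3))";python3 -m crank '[[0,0,0.1,0,0,0],[0,0,0,0,0,0]]';  python3 - <<'E'
from h import *
o=get_obs();print(o['force'].round(2),o['moment'].round(3))
s=cams.camera("side")
im=np.mean([cams.camera("side")["img"] for _ in range(4)],0); np.save("si10.npy",im)
a=crop(im,165,175,45,50,12);a=np.clip((a-20)*1.7,0,255).astype(np.uint8);cv2.imwrite("pics/s11.png",a)
E
```

```text
time: 12.95
eef_pos: [0.5508, 0.149, 0.1575]
ee_rot: [1.149, 2.924, 0.001]
force: [0.9, 0.3, -0.5]
width: 0.009
[ 0.91  0.25 -0.53] [ 0.352 -0.296  0.069]
time: 13.12
eef_pos: [0.5508, 0.149, 0.1565]
ee_rot: [1.149, 2.924, 0.001]
force: [1.0, 1.6, 0.4]
width: 0.0094
[0.98 1.57 0.39] [ 0.484 -0.406 -0.006]
```

View pics/s11.png

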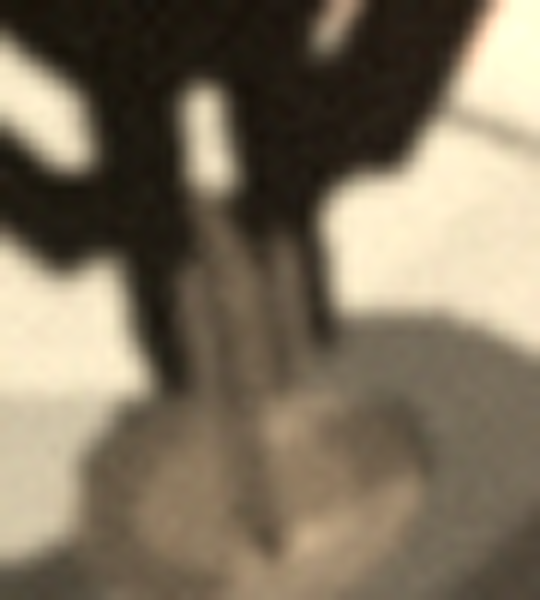

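```bash
python3 -m crank '[[0,0.1,0,0,0,0],[0,0,0,0,0,0],[0,0,0,0,0,0]]';  python3 -c "
from h import *
o=get_obs();print(o['force'].round(2),o['moment'].round(3))"
```

```text
time: 13.62
eef_pos: [0.551, 0.1493, 0.1563]
ee_rot: [-1.149, -2.923, 0.001]
force: [-0.2, 0.1, -1.0]
width: 0.0093
[-0.17  0.14 -0.95] [ 0.041 -0.04  -0.013]
```

```bash
python3 -m crank '[[0,0,0.1,0,0,0],[0,0,0.1,0,0,0],[0,0,0,0,0,0]]';  python3 -c "
from h import *
o=get_obs();print(o['force'].round(2),o['moment'].round(3))";python3 -m crank '[[0,0,0.1,0,0,0],[0,0,0,0,0,0]]';  python3 -c "
from h import *
o=get_obs();print(o['force'].round(2),o['moment'].round(3))"
```

```text
time: 13.87
eef_pos: [0.5511, 0.1494, 0.1542]
ee_rot: [-1.149, -2.923, 0.001]
force: [0.1, 0.1, -0.7]
width: 0.0094
[ 0.13  0.07 -0.67] [ 0.052 -0.021 -0.011]
time: 14.03
eef_pos: [0.5513, 0.1496, 0.1534]
ee_rot: [-1.15, -2.924, -0.0]
force: [-0.4, -0.3, -0.8]
width: 0.0093
[-0.43 -0.34 -0.81] [ 0.09  -0.105  0.02 ]
```

```bash
python3 -m crank '[[0,0.03,0.1,0,0,0],[0,0,0,0,0,0]]';  python3 -c "
from h import *
o=get_obs();print(o['force'].round(2),o['moment'].round(3))";python3 -m crank '[[0,0,0.1,0,0,0],[0,0,0,0,0,0]]';  python3 -c "
from h import *
o=get_obs();print(o['force'].round(2),o['moment'].round(3))";python3 -m crank '[[0,0,0.1,0,0,0],[0,0,0,0,0,0]]';  python3 -c "
from h import *
o=get_obs();print(o['force'].round(2),o['moment'].round(3))"
```

```text
time: 14.2
eef_pos: [0.5514, 0.1497, 0.1523]
ee_rot: [-1.15, -2.923, 0.0]
force: [-0.7, -0.6, -0.9]
width: 0.0094
[-0.71 -0.59 -0.88] [ 0.038  0.004 -0.01 ]
time: 14.37
eef_pos: [0.5514, 0.1497, 0.1513]
ee_rot: [-1.15, -2.924, 0.0]
force: [-0.2, 1.0, -0.9]
width: 0.0093
[-0.19  0.99 -0.85] [-0.01   0.037 -0.007]
time: 14.53
eef_pos: [0.5514, 0.1497, 0.1503]
ee_rot: [-1.149, -2.924, 0.0]
force: [0.5, -0.7, -0.4]
width: 0.0095
[ 0.49 -0.65 -0.44] [0.029 0.029 0.038]
```

```bash
for i in 1; do python3 -m crank '[[0,0,0.1,0,0,0],[0,0,0.1,0,0,0],[0,0,0,0,0,0]]';  python3 -c "
from h import *
o=get_obs();print(o['force'].round(2),o['moment'].round(3))";python3 -m crank '[[0,0,0.1,0,0,0],[0,0,0,0,0,0]]';  python3 -c "
from h import *
o=get_obs();print(o['force'].round(2),o['moment'].round(3))";python3 -m crank '[[0,0,0.1,0,0,0],[0,0,0,0,0,0]]';  python3 -c "
from h import *
o=get_obs();print(o['force'].round(2),o['moment'].round(3))"; done
```

```text
time: 14.78
eef_pos: [0.5514, 0.1497, 0.1483]
ee_rot: [-1.149, -2.924, 0.0]
force: [0.1, 0.4, -0.9]
width: 0.0094
[ 0.09  0.38 -0.93] [-0.039  0.005 -0.011]
time: 14.95
eef_pos: [0.5514, 0.1497, 0.1473]
ee_rot: [-1.15, -2.924, 0.0]
force: [-0.3, -0.9, -1.0]
width: 0.0095
[-0.34 -0.91 -1.02] [ 0.014 -0.02  -0.005]
time: 15.12
eef_pos: [0.5514, 0.1497, 0.1463]
ee_rot: [-1.149, -2.924, 0.0]
force: [0.2, 0.9, -0.1]
width: 0.0093
[ 0.21  0.94 -0.08] [-0.021 -0.024 -0.026]
```

```bash
for i in 1; do python3 -m crank '[[0,0,0.1,0,0,0],[0,0,0.1,0,0,0],[0,0,0,0,0,0]]';  python3 -c "
from h import *
o=get_obs();print(o['force'].round(2),o['moment'].round(3))";python3 -m crank '[[0,0,0.1,0,0,0],[0,0,0,0,0,0]]';  python3 -c "
from h import *
o=get_obs();print(o['force'].round(2),o['moment'].round(3))"; done
python3 - <<'E'
from h import *
im=np.mean([cams.camera("side")["img"] for _ in range(4)],0)
a=crop(im,165,175,45,50,12);a=np.clip((a-20)*1.7,0,255).astype(np.uint8);cv2.imwrite("pics/s12.png",a)
E
```

```text
time: 15.37
eef_pos: [0.5514, 0.1497, 0.1443]
ee_rot: [-1.15, -2.923, 0.0]
force: [0.2, 0.5, -0.7]
width: 0.0092
[ 0.24  0.51 -0.67] [-0.031  0.047  0.   ]
time: 15.53
eef_pos: [0.5514, 0.1497, 0.1433]
ee_rot: [-1.149, -2.924, 0.0]
force: [0.7, 0.8, -1.1]
width: 0.0093
[ 0.67  0.77 -1.06] [-0.016  0.039 -0.076]
```

View pics/s12.png

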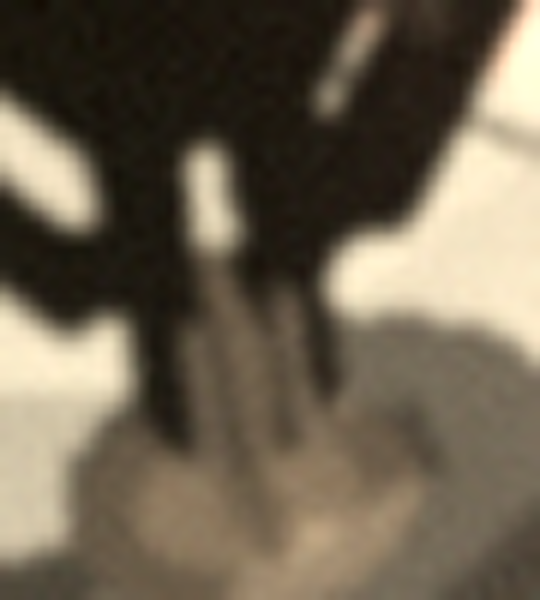

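```bash
for i in 1; do python3 -m crank '[[0,0,0.1,0,0,0],[0,0,0.1,0,0,0],[0,0,0,0,0,0]]';  python3 -c "
from h import *
o=get_obs();print(o['force'].round(2),o['moment'].round(3))";python3 -m crank '[[0,0,0.1,0,0,0],[0,0,0,0,0,0]]';  python3 -c "
from h import *
o=get_obs();print(o['force'].round(2),o['moment'].round(3))"; done; python3 -m crank '[[0,0,0.08,0,0,0],[0,0,0,0,0,0]]';  python3 -c "
from h import *
o=get_obs();print(o['force'].round(2),o['moment'].round(3))"
```

```text
time: 15.98
eef_pos: [0.5514, 0.1497, 0.1413]
ee_rot: [-1.15, -2.923, 0.0]
force: [1.6, -0.1, -0.5]
width: 0.0097
[ 1.57 -0.09 -0.5 ] [0.003 0.041 0.038]
time: 16.15
eef_pos: [0.5514, 0.1497, 0.1403]
ee_rot: [-1.15, -2.924, 0.0]
force: [0.0, 0.0, -0.6]
width: 0.0092
[ 0.01  0.   -0.63] [-0.038 -0.004 -0.001]
time: 16.32
eef_pos: [0.5515, 0.1497, 0.1396]
ee_rot: [-1.149, -2.924, 0.0]
force: [-0.2, -0.2, -1.2]
width: 0.0089
[-0.22 -0.19 -1.18] [-0.013  0.037 -0.015]
```

```bash
python3 -m crank '[[0,0,0.08,0,0,0],[0,0,0,0,0,0]]';  python3 -c "
from h import *
o=get_obs();print(o['force'].round(2),o['moment'].round(3))"; python3 -m crank '[[0,0,0.05,0,0,0],[0,0,0,0,0,0]]';  python3 -c "
from h import *
o=get_obs();print(o['force'].round(2),o['moment'].round(3))"
```

```text
time: 16.48
eef_pos: [0.5516, 0.1498, 0.1389]
ee_rot: [1.149, 2.924, 0.0]
force: [-0.4, -0.1, -0.5]
width: 0.0094
[-0.4  -0.06 -0.45] [ 0.023  0.057 -0.   ]
time: 16.65
eef_pos: [0.5517, 0.1498, 0.1388]
ee_rot: [1.149, 2.924, 0.0]
force: [-0.4, -0.3, 2.9]
width: 0.0092
[-0.44 -0.33  2.94] [-0.048  0.466 -0.048]
```

```bash
python3 -m crank '[[0,0,0.06,0,0,0],[0,0,0,0,0,0]]';  python3 -c "
from h import *
o=get_obs();print(o['force'].round(2),o['moment'].round(3))"; python3 -m crank '[[0,0,0,0,0,0],[0,0,0,0,0,0],[0,0,0,0,0,0],[0,0,0,0,0,0]]' 3;  python3 -c "
from h import *
o=get_obs();print(o['force'].round(2),o['moment'].round(3),o['eef_pos'])"
```

```text
time: 16.82
eef_pos: [0.5517, 0.1498, 0.1386]
ee_rot: [1.149, 2.923, 0.001]
force: [-2.9, -0.5, 6.8]
width: 0.0091
[-2.88 -0.53  6.77] [-0.045  0.984  0.01 ]
time: 17.15
eef_pos: [0.5514, 0.1497, 0.1376]
ee_rot: [-1.15, -2.923, 0.0]
force: [1.2, -0.5, 0.3]
width: 0.0299
[ 1.17 -0.53  0.28] [ 0.013  0.043 -0.022] [0.55142443 0.14969476 0.13757858]
```

```bash
python3 -m crank '[[0,0,-0.8,0,0,0],[0,0,-1.3,0,0,0],[0,0,-1.5,0,0,0],[0,0,-1.2,0,0,0],[0,0,0,0,0,-0.12],[0,0,0,0,0,-0.12],[0,0,0,0,0,-0.12],[0,0,0,0,0,-0.12],[0,0,0,0,0,-0.12],[0,0,0,0,0,-0.12],[0,0,0,0,0,-0.12],[0,0,0,0,0,-0.12],[0,0,0,0,0,-0.12],[0,0,0,0,0,-0.12],[0,0,0,0,0,-0.12],[0,0,0,0,0,-0.12],[0,0,0,0,0,-0.12]]'
python3 -m crank '[[0,0,0,0,0,-0.12],[0,0,0,0,0,-0.12],[0,0,0,0,0,-0.12],[0,0,0,0,0,-0.12],[0,0,0,0,0,-0.12],[0,0,0,0,0,-0.12],[0,0,0,0,0,-0.12],[0,0,0,0,0,-0.12],[0,0,0,0,0,-0.12],[0,0,0,0,0,-0.12],[0,0,0,0,0,-0.12],[0,0,0,0,0,-0.12],[0,0,0,0,0,-0.12],[0,0,0,0,0,0],[0,0,0,0,0,0]]'
python3 - <<'E'
from h import *
to([.5555,.1460,.1836])
im=np.mean([cams.camera("side")["img"] for _ in range(4)],0)
a=crop(im,155,160,65,70,8);a=np.clip((a-20)*1.7,0,255).astype(np.uint8);cv2.imwrite("pics/s13.png",a)
E
```

```text
time: 18.57
eef_pos: [0.5516, 0.1498, 0.1864]
ee_rot: [-1.248, 2.883, -0.0]
force: [-0.5, 0.3, -0.1]
width: 0.0299
time: 19.82
eef_pos: [0.5516, 0.1498, 0.1862]
ee_rot: [-2.909, 1.186, -0.0]
force: [0.2, 0.2, -0.1]
width: 0.0296
pos [0.5516 0.1498 0.1862] x yaw -44.38 z [ 3.e-04  2.e-04 -1.e+00] F [ 0.24  0.25 -0.1 ] w 0.0296 q6 0.189 t 19.8167
shift cm tool [ 0.54 -0.    0.26]
```

View pics/s13.png

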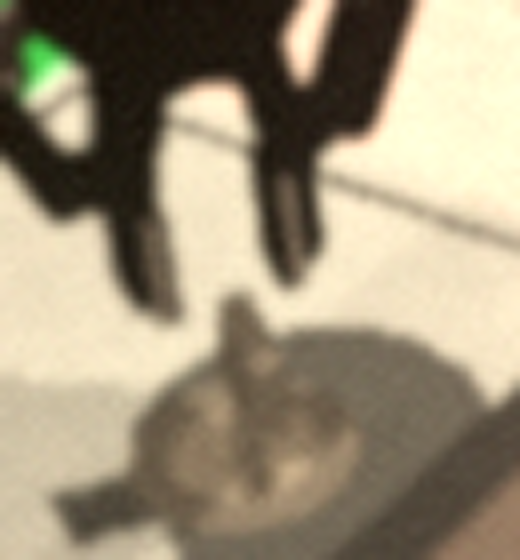

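```bash
python3 -m crank '[[0.25,0,0.8,0,0,-0.026],[0.25,0,1.2,0,0,0],[0,0,1.2,0,0,0],[0,0,0.9,0,0,0],[0,0,0.5,0,0,0],[0,0,0,0,0,0],[0,0,0,0,0,0]]'
python3 -m crank '[[0,0,0,0,0,0],[0,0,0,0,0,0],[0,0,0,0,0,0],[0,0,0,0,0,0],[0,0,0,0,0,0],[0,0,0,0,0,0],[0,0,0,0,0,0]]' 0 60
python3 - <<'E'
from h import *
to([.5555,.1460,.140]);print(get_obs()['moment'].round(3))
im=np.mean([cams.camera("side")["img"] for _ in range(4)],0)
a=crop(im,155,160,65,70,8);a=np.clip((a-20)*1.7,0,255).astype(np.uint8);cv2.imwrite("pics/s14.png",a)
E
```

```text
time: 20.6
eef_pos: [0.5552, 0.1464, 0.1399]
ee_rot: [2.926, -1.143, -0.0]
force: [0.6, -0.8, 0.4]
width: 0.0298
time: 21.18
eef_pos: [0.5556, 0.1464, 0.1404]
ee_rot: [-2.926, 1.143, -0.001]
force: [0.6, -0.4, 5.5]
width: 0.0092
pos [0.5556 0.1464 0.1404] x yaw -42.67 z [ 1.1e-03  4.0e-04 -1.0e+00] F [ 0.57 -0.43  5.5 ] w 0.0092 q6 0.228 t 21.1833
shift cm tool [0.03 0.04 0.04]
[-0.097  0.021  0.009]
```

View pics/s14.png

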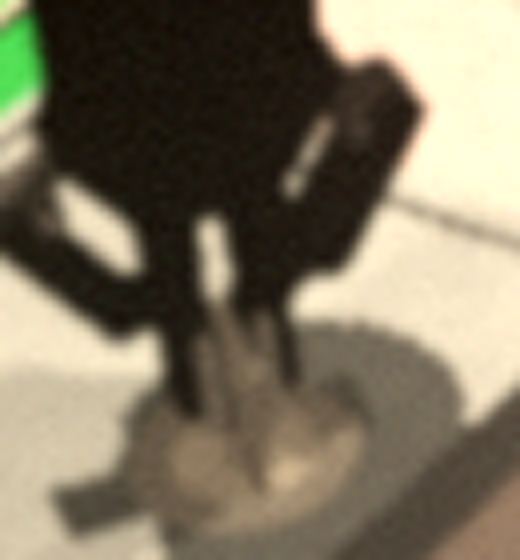

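```bash
python3 -m crank '[[0,0,0,0,0,0.04],[0,0,0,0,0,0.04],[0,0,0,0,0,0.04],[0,0,0,0,0,0]]'; python3 -c "
from h import *
to([.5555,.1460,.140]);print(get_obs()['moment'].round(3))"; python3 -m crank '[[0,0,0,0,0,0.04],[0,0,0,0,0,0.04],[0,0,0,0,0,0]]'; python3 -c "
from h import *
to([.5555,.1460,.140]);print(get_obs()['moment'].round(3))"
```

```text
time: 21.72
eef_pos: [0.5556, 0.1465, 0.1404]
ee_rot: [-2.85, 1.319, -0.001]
force: [0.3, -0.7, 5.0]
width: 0.0088
pos [0.5556 0.1465 0.1404] x yaw -49.68 z [ 1.1e-03  4.0e-04 -1.0e+00] F [ 0.31 -0.71  5.05] w 0.0088 q6 0.105 t 21.7167
shift cm tool [0.03 0.04 0.04]
[-0.101  0.072  0.017]
time: 21.97
eef_pos: [0.5553, 0.1463, 0.1404]
ee_rot: [-2.796, 1.432, -0.001]
force: [-0.8, -1.7, 5.3]
width: 0.0094
pos [0.5553 0.1463 0.1404] x yaw -54.26 z [ 6.e-04  1.e-04 -1.e+00] F [-0.84 -1.71  5.31] w 0.0094 q6 0.025 t 21.9667
shift cm tool [0.04 0.01 0.04]
[-0.233  0.378 -0.037]
```

```bash
python3 -m crank '[[0,0,0,0,0,0.04],[0,0,0,0,0,0.04],[0,0,0,0,0,0.04],[0,0,0,0,0,0]]'; python3 -c "
from h import *
to([.5555,.1460,.140]);print(get_obs()['moment'].round(3))"; python3 -m crank '[[0,0,0,0,0,0.04],[0,0,0,0,0,0.04],[0,0,0,0,0,0]]'; python3 -c "
from h import *
to([.5555,.1460,.140]);print(get_obs()['moment'].round(3))"
```

```text
time: 22.3
eef_pos: [0.5546, 0.1459, 0.1403]
ee_rot: [2.704, -1.597, -0.001]
force: [-3.5, -1.5, 8.7]
width: 0.009
pos [0.5546 0.1459 0.1403] x yaw -61.13 z [-8.e-04 -7.e-04 -1.e+00] F [-3.47 -1.53  8.66] w 0.009 q6 -0.095 t 22.3
shift cm tool [ 0.04 -0.08  0.03]
[-0.359  1.547  0.177]
time: 22.55
eef_pos: [0.5546, 0.146, 0.1403]
ee_rot: [2.638, -1.704, -0.0]
force: [-3.7, -0.5, 8.7]
width: 0.0091
pos [0.5546 0.146  0.1403] x yaw -65.71 z [-7.e-04 -5.e-04 -1.e+00] F [-3.66 -0.45  8.68] w 0.0091 q6 -0.175 t 22.55
shift cm tool [ 0.04 -0.08  0.03]
[-0.243  1.5    0.132]
```

```bash
python3 -m crank '[[-0.02,0.04,0,0,0,0.03],[0,0,0,0,0,0.03],[0,0,0,0,0,0.03],[0,0,0,0,0,0]]'; python3 -c "
from h import *
to([.5555,.1460,.140]);print(get_obs()['moment'].round(3))"; python3 -m crank '[[0,0,0,0,0,0.03],[0,0,0,0,0,0.03],[0,0,0,0,0,0]]'
python3 - <<'E'
from h import *
to([.5555,.1460,.140]);print(get_obs()['moment'].round(3))
im=cams.camera("side")["img"];cv2.imwrite("pics/s15.png",crop(im,80,130,180,150,4))
E
```

```text
time: 22.88
eef_pos: [0.5545, 0.1462, 0.1403]
ee_rot: [2.56, -1.82, 0.0]
force: [-2.6, -1.0, 8.2]
width: 0.0092
pos [0.5545 0.1462 0.1403] x yaw -70.83 z [-1.e-04 -3.e-04 -1.e+00] F [-2.6  -1.03  8.23] w 0.0092 q6 -0.264 t 22.8833
shift cm tool [ 0.05 -0.09  0.03]
[-0.248  1.009  0.168]
time: 23.13
eef_pos: [0.5545, 0.1462, 0.1403]
ee_rot: [2.504, -1.896, 0.0]
force: [-2.8, 0.0, 8.0]
width: 0.009
pos [0.5545 0.1462 0.1403] x yaw -74.27 z [-1.e-04 -2.e-04 -1.e+00] F [-2.82  0.01  8.04] w 0.009 q6 -0.324 t 23.1333
shift cm tool [ 0.05 -0.09  0.03]
[-0.101  1.071  0.142]
```

View pics/s15.png

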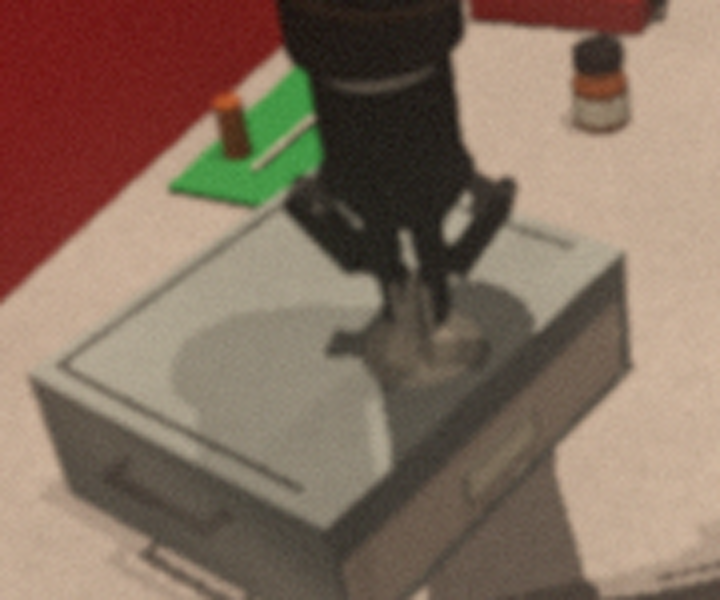

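Drawer front at crop (490,460) is still flush, so I'll turn further. The bit now points at about 105.7°.

```bash
python3 -m crank '[[0,0,0,0,0,0.03],[0,0,0,0,0,0.03],[0,0,0,0,0,0]]'; python3 -c "
from h import *
to([.5555,.1460,.140]);print(get_obs()['moment'].round(3))"; python3 -m crank '[[0,0,0,0,0,0.03],[0,0,0,0,0,0],[0,0,0,0,0,0]]'
python3 - <<'E'
from h import *
to([.5555,.1460,.140]);print(get_obs()['moment'].round(3))
im=cams.camera("side")["img"];cv2.imwrite("pics/s16.png",crop(im,80,130,180,150,4))
E
```

```text
time: 23.43
eef_pos: [0.5546, 0.1463, 0.1403]
ee_rot: [2.447, -1.971, 0.0]
force: [-1.7, -0.3, 7.0]
width: 0.0092
pos [0.5546 0.1463 0.1403] x yaw -77.7 z [ 0.e+00 -1.e-04 -1.e+00] F [-1.65 -0.3   7.03] w 0.0092 q6 -0.384 t 23.4333
shift cm tool [ 0.05 -0.09  0.03]
[-0.035  0.998  0.075]
time: 23.68
eef_pos: [0.5546, 0.1464, 0.1403]
ee_rot: [-2.418, 2.005, -0.0]
force: [-1.5, -0.0, 7.2]
width: 0.0089
pos [0.5546 0.1464 0.1403] x yaw -79.33 z [ 1.e-04  1.e-04 -1.e+00] F [-1.55 -0.02  7.24] w 0.0089 q6 -0.413 t 23.6833
shift cm tool [ 0.06 -0.08  0.03]
[0.13  1.019 0.162]
```

View pics/s16.png

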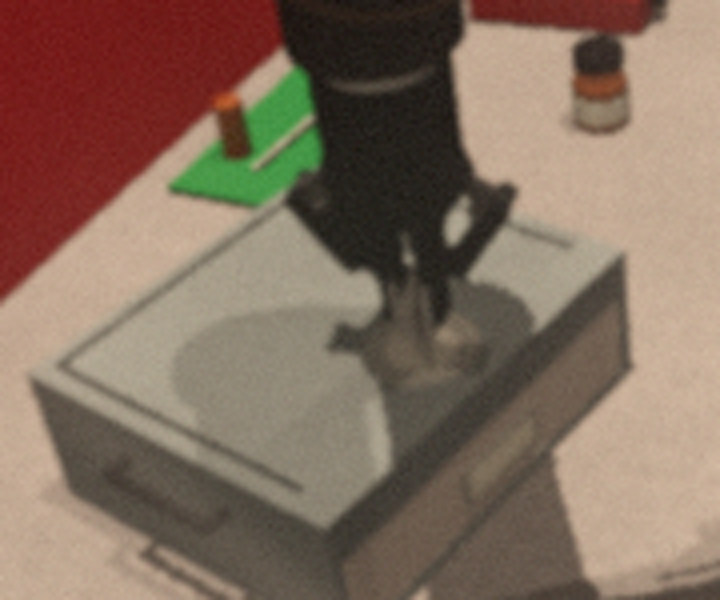

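```bash
python3 -m crank '[[0,0,0,0,0,0.03],[0,0,0,0,0,0],[0,0,0,0,0,0]]'
python3 - <<'E'
from h import *
to([.5555,.1460,.140]);print(get_obs()['moment'].round(3))
t=np.load("top.npy",allow_pickle=True).item()
a,b=onz(t,(135+32/5,40+530/5),.1),onz(t,(135+632/5,40+688/5),.1);print(b-a,np.degrees(np.arctan2(*(b-a)[[1,0]]))-90)
a,b=onz(t,(135+190/5,40+65/5),.1),onz(t,(135+720/5,40+185/5),.1);print(np.degrees(np.arctan2(*(b-a)[[1,0]]))-90)
im=cams.camera("side")["img"];cv2.imwrite("pics/s17.png",crop(im,80,130,180,150,4))
E
```

```text
time: 23.98
eef_pos: [0.5547, 0.1465, 0.1403]
ee_rot: [-2.388, 2.041, -0.0]
force: [-3.1, 4.1, 7.1]
width: 0.0091
pos [0.5547 0.1465 0.1403] x yaw -81.06 z [ 3.e-04  3.e-04 -1.e+00] F [-3.14  4.06  7.13] w 0.0091 q6 -0.443 t 23.9833
shift cm tool [ 0.06 -0.07  0.03]
[1.601 1.729 0.08 ]
[-0.06537059 -0.27079079  0.        ] -193.5718926599279
-192.59306928090098
```

View pics/s17.png

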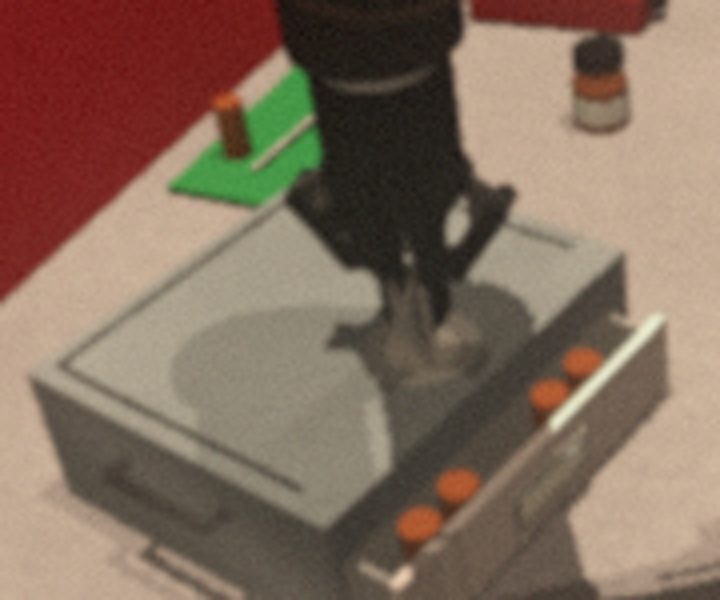

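Crop (560,450) shows the drawer is out. I'll take off the side load, let go of the key and retreat upward.

```bash
python3 -m crank '[[-0.04,0.03,-0.02,0,0,0],[-0.04,0.03,-0.02,0,0,0],[0,0,0,0,0,0]]'; python3 -c "
from h import *
o=get_obs();print(o['force'].round(2),o['moment'].round(3))"; python3 -m crank '[[0,0,0,0,0,0],[0,0,0,0,0,0],[0,0,0,0,0,0],[0,0,0,0,0,0]]' 3
python3 -m crank '[[0,0,-0.6,0,0,0],[0,0,-1.0,0,0,0],[0,0,-1.5,0,0,0],[0,0,-2,0,0,0],[0,0,-2,0,0,0],[0,0,-2,0,0,0],[0,0,-2,0,0,0],[0,0,-1,0,0,0],[0,0,0,0,0,0],[0,0,0,0,0,0]]'
python3 - <<'E'
from h import *
to([.5555,.1460,.140])
im=np.mean([cams.camera("side")["img"] for _ in range(3)],0)
cv2.imwrite("pics/s18.png",np.hstack([crop(im,100,130,160,150,4)[:, :640]]).astype(np.uint8))
cv2.imwrite("pics/t18.png",cams.camera("top")["img"][:,:,::-1])
cv2.imwrite("pics/s19.png",np.clip(crop(im,160,180,55,55,10)*1.2,0,255).astype(np.uint8))
E
```

```text
time: 24.28
eef_pos: [0.5544, 0.147, 0.1404]
ee_rot: [-2.388, 2.041, -0.001]
force: [1.5, -0.3, 3.3]
width: 0.0091
[ 1.53 -0.29  3.34] [-0.458 -0.729  0.034]
time: 24.62
eef_pos: [0.5536, 0.1469, 0.1398]
ee_rot: [2.387, -2.041, -0.001]
force: [-0.1, -0.6, -0.5]
width: 0.0297
time: 25.45
eef_pos: [0.5539, 0.1472, 0.2617]
ee_rot: [-2.387, 2.041, 0.0]
force: [0.5, -0.2, -1.5]
width: 0.0301
pos [0.5539 0.1472 0.2617] x yaw -81.07 z [ 9.e-04  1.e-03 -1.e+00] F [ 0.45 -0.25 -1.52] w 0.0301 q6 -0.445 t 25.45
shift cm tool [ 0.15 -0.12 12.17]
```

View pics/s18.png

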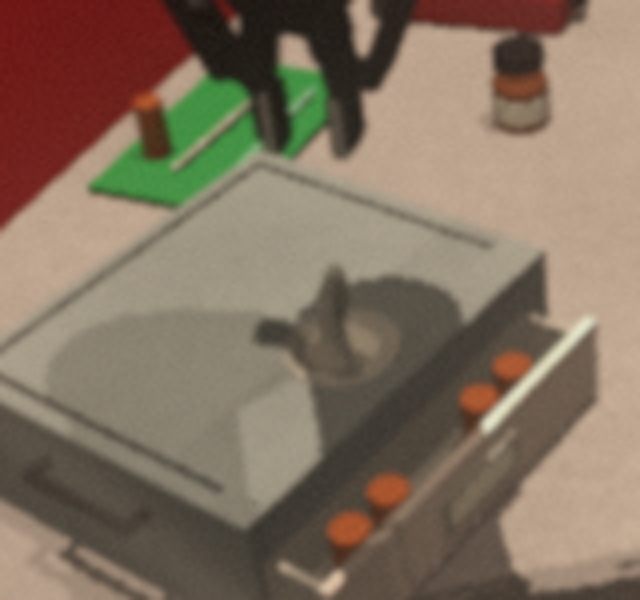

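View pics/t18.png

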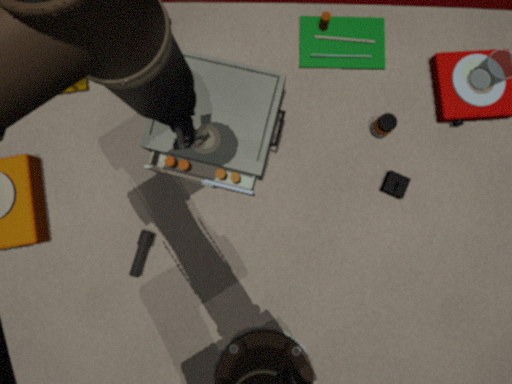

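View pics/s19.png

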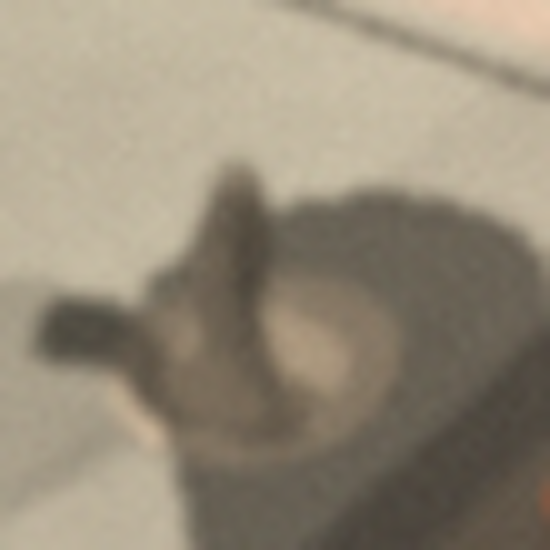

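Run:
```python
from h import *
s=cams.camera("side")
im=np.mean([cams.camera("side")["img"] for _ in range(4)],0); np.save("si20.npy",im)
u,v=165,185
a=np.clip(crop(im,u,v,40,42,10)*1.3,0,255).astype(np.uint8); b=a.copy()
f=lambda P:tuple(((proj(s,P)[0]-[u,v]+.5)*10).astype(int))
L=np.array([.5572,.1448,0])  # in side-camera terms
L=onz(s,(185.5,216.8),.1)*[1,1,0]
th=np.radians(-81);X=np.array([np.cos(th),np.sin(th),0])
Y=np.array([-X[1],X[0],0])
for sy in(-.005,.005):
  pts=[f(L+X*x+Y*sy+[0,0,z]) for x,z in((-.017,.15),(.017,.15),(.017,.122),(-.017,.122))]
  for p,q in zip(pts,pts[1:]+pts[:1]): cv2.line(b,p,q,(0,0,255),1)
cv2.line(b,f(L+[0,0,.1]),f(L+[0,0,.15]),(0,255,0),1)
cv2.imwrite("pics/s20.png",np.hstack([a,b]))
```

```text
(no output)
```

View pics/s20.png

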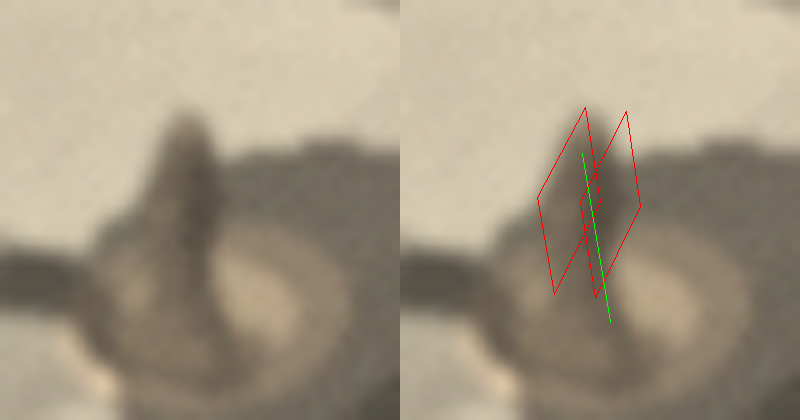

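Run:
```python
from h import *
t=cams.camera("top");cv2.imwrite("pics/t21.png",crop(t["img"],135,105,150,100,5))
s0=np.load("top.npy",allow_pickle=True).item()["img"];a=t["img"].astype(int)
for n,(u,v,w) in {"jar":(370,110,30),"torch":(120,225,45)}.items():
    c=[]
    for im in(s0,t["img"]):
        g=im[v:v+w,u:u+w].astype(int).mean(2);m=g<50;ys,xs=np.nonzero(m);c.append((xs.mean(),ys.mean()))
    print(n,np.round(c,2).tolist())
```

```text
jar [[13.69, 14.6], [14.6, 13.82]]
torch [[22.73, 24.54], [23.01, 24.13]]
```

View pics/t21.png

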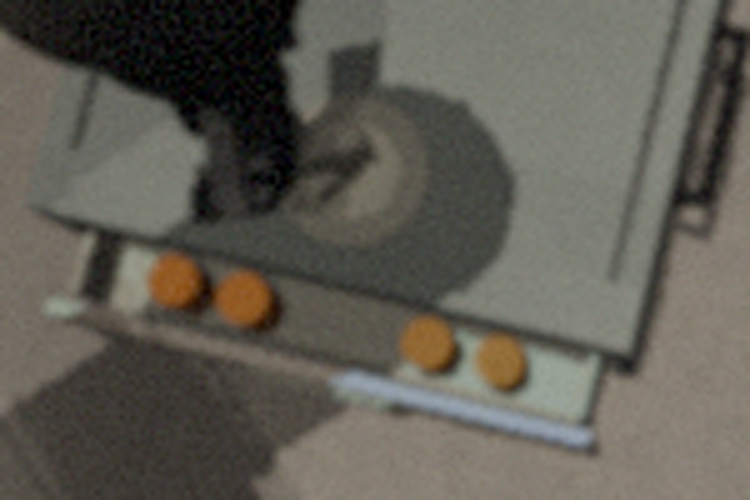

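Run:
```python
from h import *
t=cams.camera("top")
print(onz(t,(135+335/5-.5,105+158/5-.5),.15), proj(t,[[.555,.1445,.15]]))
from plant import job
print(get_obs()["time"]); job.close_job()
```

```text
[0.54921271 0.14227689 0.15      ] [[200.55766295 133.35942137]]
26.0
the job is handed in; nothing more can be done
```

The drawer is open and the key is standing in the lock. I handed the job in at 26 s of the 72 s allowed; no verdict was reported.

**What I did:**
- **Insertion:** I took the key from its stand and felt for the keyhole with light touches. One side contact with the hole's wall was relieved by a 1 mm shift. The key then went straight through the slot at about 137° and onto the floor, pressing at about 7 N, about 24 mm deep by the arm's reading.
- **Regrip:** I had gripped the bow the wrong way round for the last joint's range. With the key home, I let go, turned the gripper half a turn and gripped it again.
- **Turning:** I turned the key clockwise in small steps until the drawer sprang out, with the bit about 1.2 rad from the cabinet's -x by my yaw estimate. Then I eased off the side load, opened the jaws and went 12 cm straight up.

**Last checks:**
- **Drawer:** both cameras show it well out. I did not measure how far.
- **Key:** the side picture shows it in the lock, upright to about 0.1 rad by eye. A rough top-view estimate put the bow's top about 6 mm from where I expected the lock axis. That could be a lean of up to about 0.1 rad, and my reading of the blurred picture was also uncertain.
- **Forces:** measured wrist force stayed below about 10 N throughout. The side moment reached about 2.4 N m as the bolt let go. That is more than those forces would explain, so the key-to-lock force may have been higher than the force readings show.
- **Jar and torch:** their dark blobs in the top view moved by about 1 pixel (2–3 mm) or less, within what noise and changed shadows could cause.

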